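# Lock the returned locker keys in the key drum

### The job

The phone handset has been left lying across the open key drum: hang up by laying it back on the two rests of the desk telephone, the same way along as the rests, either end first. Then put every locker key tag that lies on the desk into the drum, set the orange lid on the drum and turn it until its lugs find the hidden gaps and it drops fully home, level on the rim. Leave everything else on the desk where it is.

Things in the scene. Friction and masses are not known exactly. Their poses are not given: they have to be found in the camera images.
- drum: blue round key drum, fixed to the desk, 158 mm across its sleeve, 80 mm high. Origin: centre of its underside, z up. The open pot has an inner radius of 58 mm, a floor 5 mm up and a 4 mm wall whose rim is 80 mm up
- drum_mouth (a point): centre of the pot's mouth, level with the rim, 80 mm above the desk. Round the pot runs a channel, radius 62 to 76 mm, inside a sleeve whose top is 77 mm up. In it is a black ledge 78 mm up with four gaps 90 degrees apart, each 22 mm wide along the circle. Where the gaps are is hidden and changes from start to start; this frame and the drum's do not tell it
- lid: orange round lid, 156 mm across, 60 mm high overall, 0.3 kg, standing loose on its plug. Origin: centre of the plug's underside, z up. Plug: 18 mm high, radius 52 mm at the foot, 55.5 mm from 5 mm up. Disc: 18 to 26 mm up. With its lugs on the drum's ledge its origin is 72 mm above the drum's; turned until the lugs meet the gaps (at most a quarter turn) it drops 10 mm, to 62 mm, disc on rim
- lid_grip (a point): middle of the black grip bar on the lid, 45 mm above the lid's origin. The bar is 76 mm long along the lid's x axis, 20 mm wide in y, from 26 to 60 mm up. Four lugs, 12 mm long and 12 mm wide, hang under the disc at radius 69 mm, on the lid's x and y axes. Nothing latches: the lid drops by its own weight or a light push and lifts straight off
- handset: cream telephone handset, 218 x 46 x 40 mm, 0.16 kg. Origin: middle of its underside; x along it, z up (earpieces down). The grip in the middle is 46 mm wide in y and spans z = 17 to 40 mm. At the start it lies across the mouth of the drum
- phone: cream desk telephone, 200 x 165 x 64 mm, fixed. Origin: centre of its underside, z up. Handset rests on its +y half, number keys on its -y half (their tops up to 62 mm)
- cradle (a point): where the underside of the handset belongs: the middle between the two rests of the telephone, at the height of their tops, 64 mm above the desk; its x axis runs from rest to rest, along which the handset lies
- key_tag_a: locker key tag: red oval float with a key on its end, 25 x 89 x 11 mm, lying flat (may be absent). Origin: middle of its underside. Its long axis is y: the float reaches from y = -44 to +10 mm (24 mm wide, 11 mm thick; its middle, the place to grip, is at y = -17 mm), the key from +10 to +44 mm. z up. 24 g
- key_tag_b: locker key tag: red oval float with a key on its end, 25 x 89 x 11 mm, lying flat (may be absent). Origin: middle of its underside. Its long axis is y: the float reaches from y = -44 to +10 mm (24 mm wide, 11 mm thick; its middle, the place to grip, is at y = -17 mm), the key from +10 to +44 mm. z up. 24 g
- key_tag_c: locker key tag: red oval float with a key on its end, 25 x 89 x 11 mm, lying flat (may be absent). Origin: middle of its underside. Its long axis is y: the float reaches from y = -44 to +10 mm (24 mm wide, 11 mm thick; its middle, the place to grip, is at y = -17 mm), the key from +10 to +44 mm. z up. 24 g
- key_tag_d: locker key tag: blue oval float with a key on its end, 25 x 89 x 11 mm, lying flat (may be absent). Origin: middle of its underside. Its long axis is y: the float reaches from y = -44 to +10 mm (24 mm wide, 11 mm thick; its middle, the place to grip, is at y = -17 mm), the key from +10 to +44 mm. z up. 24 g
- stapler: red stapler, a bystander, 32 x 131 x 38 mm, origin under its middle
- tally_counter: silvery hand tally counter, a bystander, 76 x 51 x 23 mm, origin under its middle
Mind the look-alikes: they are no part of the job. There is more than one size of the key_tag_d; the job needs the smaller. Leave any yellow look-alike of the key_tag_a alone.

How it is judged:
By the outcome, as a careful person would: the job done as asked, in the order asked, and still so for the second after the job is handed in, with the robot touching nothing.
Of key_tag_a, key_tag_b, key_tag_c, key_tag_d only 2 to 4 are there at a start; the rules pass over those that are not, and their reading is None.
At some moment in a run one of key_tag_a, key_tag_b, key_tag_c, key_tag_d may be knocked a few centimetres aside while the robot is not near it.
Once in a run the grip may slacken for a moment while it holds something.
It also fails if it takes over 210 s, if anything falls off the work surface, if the arm or the gripper's body presses on something with over 40 N, if the wrist force passes 120 N, or if a joint passes its speed limit or range.

### The arm

A 7-joint arm with a two-finger parallel gripper is mounted at the origin on a cart in front of the work surface, level with it; the furniture and walls round the work are solid. World frame = base frame: x ahead of the robot, y to its left, z up, the work surface at z = 0. Lengths are in m, angles in rad, forces in N, time in s.
With the tool pointing down it reaches from about 0.35 to 0.9 m from the base axis. Payload 7.2 kg.
Tool frame: the origin (TCP) lies at the very end of the fingers, on their centre line; the grasp point (between the pads) lies 19 mm behind it (robot.pinch_z is the distance from the TCP to the grasp point, in m); x points along the fingers, z is the direction in which the jaws open and shut, and the axes are right-handed (so a half turn about x gives the same grasp; the last joint's range is limited). The gripper opens to 88 mm and grips with 3 to 60 N. Pads are 20 mm wide; open, the fingers measure 115 mm over their backs; the gripper's body (75 mm by 178 mm) begins 61 mm behind the grasp point.
Start: joints at [1.102, 0.411, -0.013, 1.596, 0.006, 1.134, -0.082], TCP at [0.244, -0.575, 0.223] pointing down, gripper open.
Joint ranges: [-2.95, 2.95], [-0.29, 1.99], [-1.47, 1.44], [0.14, 2.54], [-1.03, 4.17], [0.13, 1.85], [-2.86, 2.86]. Speed limits (rad/s): [2.39, 2.39, 3.01, 3.01, 3.14, 3.14, 3.14].

### API

Orientations are given as [roll, pitch, yaw] about the fixed x, y, z axes, in that order (R = Rz(yaw) Ry(pitch) Rx(roll)).
In Python, from bench import robot gives the robot as it stands.
- The arm moves only by the shell command python3 -m inch 'ROWS' [FORCE]. ROWS is JSON, a list of rows, each a list of 5 numbers: the shift along the tool's x, y, z in mm, then the turn about the tool's x in rad, then the opening, from -1 (shut) to 1 (fully open). In form: [[tx, ty, tz, spin, fingers], ...]. A call has 1 to 8 rows; each row is the pose to reach, as a shift and turn from the pose measured when the call began, along the tool's axes at that moment; what a row does not reach only later rows make up. A row lasts 1/12 s, in which the tool goes at most 41.7 mm and 7.16 degrees, less where a joint would pass 70% of its speed; a pose out of reach is approached as far as the arm can. A call with a gripper value outside its range is refused whole. The fingers move at their own pace and stop on an object; FORCE is the grip in N (left out, the last holds). Time passes only in rows, so rows that repeat a pose let the fingers close. It gives the time, the measured TCP pose, the force and the opening at its end, in the units of the state.
- robot.state(): the state, without advancing time (a new reading comes with each control period).
- robot.capture(name): name is "scene" or "top" or "wrist"; returns the picture (400x640x3 uint8, red, green, blue); there is no depth.
- robot.camera_model(name): a dict with "fov_y" (degrees; the focal length in pixels is half the picture's height over the tangent of half this angle, whatever the lens; pixels are square), "cx", "cy" (the principal point, pixels), "k1" (the pictures are not rectified: a ray, as slopes to the right and down, at radius r is drawn at 1 + k1 r^2 times it, then the intrinsics apply), "origin" and "orientation" of the camera in the world. Camera axes: x right, y down, z forward; pixel columns grow to the right and rows downward; lengths in m; the calibration is good to about 2 mm. A picture is of the moment at which its call begins: read the wrist's pose just before it. camera_model takes no time and is no camera call; for the wrist camera it gives the pose at the moment of the call.
- robot.hand_in(): hands the job in, once; it reports no verdict.
The state is a dict: "time_s": time; "joint_pos": joint angles; "joint_vel": joint speeds; "effort": joint torques, N m; "position": TCP position; "eef_rot": TCP orientation; "force": force on the tool from outside, world axes, zero at the start; "wrist_torque": the same for the moment, N m; "width": finger opening in m.
Only numpy, scipy, OpenCV 4.12 (cv2) and the standard library are available. Lean on these libraries where they do the work, as an engineer would, in place of code of your own. Each camera call takes 0.05 s, during which the arm holds its last target.

## Working session

There is one attempt and no reset: what is moved stays moved. The work goes in short steps, Python scripts to look and compute and a shell command to move; the robot and the scene stay as the last step left them, time stands still between calls to the robot, and variables do not carry over. Pictures are saved under pics/ and viewed, and the job is handed in when it is done.

```bash
ls; mkdir -p pics
python3 - <<'E'
from bench import robot
import cv2
s=robot.state(); print(s)
for n in ("scene","top","wrist"):
    print(n,robot.camera_model(n))
    cv2.imwrite(f"pics/{n}0.png",robot.capture(n)[:,:,::-1])
E
```

```text
pics
{'time_s': 0.0, 'joint_pos': array([ 1.10178858,  0.41188402, -0.01270964,  1.59699628,  0.00562738,
        1.13433006, -0.08221459]), 'joint_vel': array([ 1.01463162e-03, -1.42932397e-03, -6.85053538e-04,  1.12136792e-05,
       -2.89858478e-04, -3.38655279e-04, -9.77188321e-04]), 'effort': array([ 3.28604547e-04, -5.87952018e+01,  6.42065294e-01, -2.91075003e+01,
       -5.37472253e-02,  1.82395976e-02,  1.71817214e-04]), 'position': array([ 0.24361142, -0.57503292,  0.22183856]), 'eef_rot': array([-3.05430527,  1.56921429,  2.05891067]), 'force': array([ 0.37265247, -0.43887946,  0.24711157]), 'wrist_torque': array([-0.01952464,  0.03110025, -0.0258479 ]), 'width': 0.08803947847135954}
scene {'fov_y': 54.98460696397033, 'cx': 321.876254968695, 'cy': 202.1738884484102, 'k1': 0.02757661300041291, 'origin': array([-0.11391382,  0.46858889,  0.58560778]), 'orientation': array([-2.11710204,  0.00709386, -2.18564664])}
top {'fov_y': 52.02535429923789, 'cx': 319.195593807026, 'cy': 199.943025121793, 'k1': 0.027170276416325443, 'origin': array([0.42386953, 0.01873655, 1.21275398]), 'orientation': array([-3.01454884, -0.02030501, -1.58484258])}
wrist {'fov_y': 70.87959827221565, 'cx': 319.9394228011194, 'cy': 199.13160599351113, 'k1': -0.027404104098366824, 'origin': array([ 0.32134036, -0.54199798,  0.38332106]), 'orientation': array([ 2.83154547e+00,  1.91302809e-03, -1.16896460e+00])}
```

View pics/scene0.png

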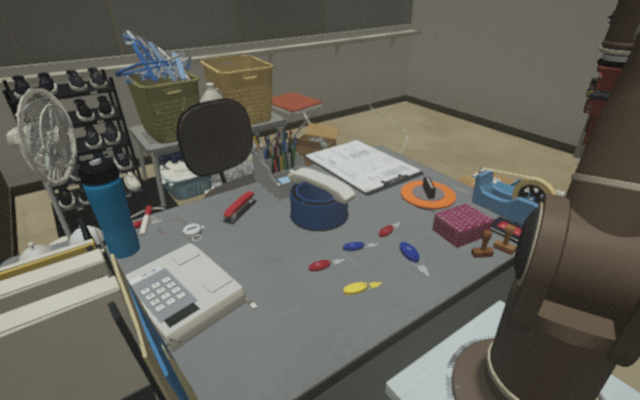

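View pics/top0.png

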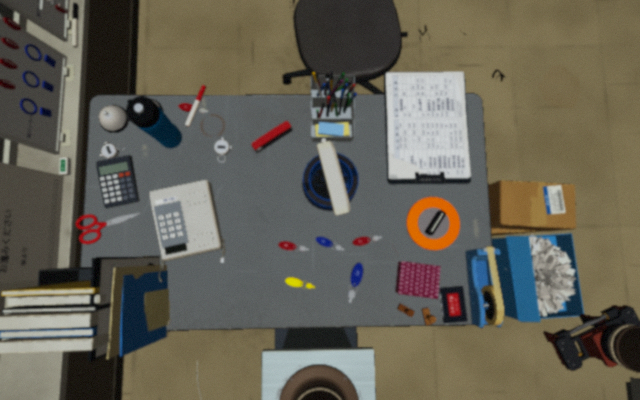

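View pics/wrist0.png

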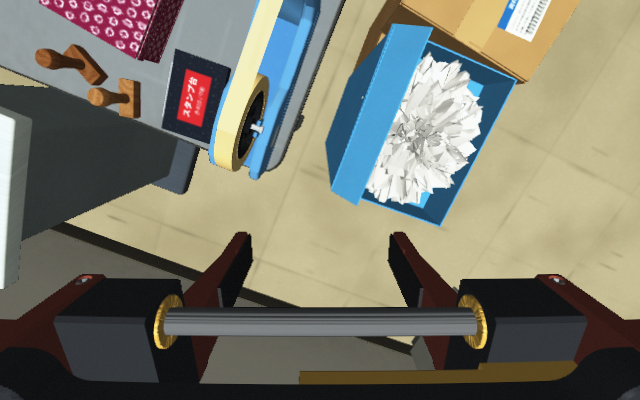

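Top view: handset on the drum at about (335,177), lid (433,222), phone (187,220), red tags (290,245) and (365,240), small blue (325,242), large blue (357,275), yellow (297,283). I'll zoom in to check the red item at (187,107).

```bash
cat > h.py <<'E'
import numpy as np, cv2
from scipy.spatial.transform import Rotation as R
from bench import robot
def intr(m):
    f=200/np.tan(np.radians(m["fov_y"])/2); return f
def rays(m,px):
    px=np.atleast_2d(np.array(px,float)); f=intr(m)
    d=(px-[m["cx"],m["cy"]])/f
    u=d.copy()
    for _ in range(20): u=d/(1+m["k1"]*(u**2).sum(1,keepdims=True))
    v=np.c_[u,np.ones(len(u))]
    return R.from_euler("xyz",m["orientation"]).apply(v)
def plane(m,px,z):
    r=rays(m,px); o=np.array(m["origin"]); return o+r*((z-o[2])/r[:,2])[:,None]
def proj(m,P):
    P=np.atleast_2d(P); c=R.from_euler("xyz",m["orientation"]).inv().apply(P-m["origin"])
    u=c[:,:2]/c[:,2:]; u=u*(1+m["k1"]*(u**2).sum(1,keepdims=True))
    return u*intr(m)+[m["cx"],m["cy"]]
def blobs(mask,mn=20):
    n,l,s,c=cv2.connectedComponentsWithStats(mask.astype(np.uint8))
    return [(s[i],c[i],np.argwhere(l==i)[:,::-1]) for i in range(1,n) if s[i][4]>=mn]
def hsv(im): return cv2.cvtColor(im,cv2.COLOR_RGB2HSV).astype(int)
def axis(p):
    c=p.mean(0); w,v=np.linalg.eigh(np.cov((p-c).T)); return c,np.sqrt(w),v[:,1]
def show(): 
    s=robot.state(); r=R.from_euler("xyz",s["eef_rot"]).as_matrix()
    print("t",round(s["time_s"],2),"pos",s["position"].round(4),"w",round(s["width"],4),"F",s["force"].round(1)); print(r.round(3))
    return s,r
E
python3 - <<'E'
from h import *
im=cv2.imread("pics/top0.png")
cv2.imwrite("pics/topA.png",cv2.resize(im[80:290,80:300],None,fx=3,fy=2.8,interpolation=cv2.INTER_CUBIC))
cv2.imwrite("pics/topB.png",cv2.resize(im[130:310,260:480],None,fx=3,fy=3,interpolation=cv2.INTER_CUBIC))
show()
E
```

```text
t 0.15 pos [ 0.2437 -0.5751  0.222 ] w 0.0878 F [ 0.1  1.  -0.4]
[[-0.001  0.921  0.39 ]
 [ 0.001  0.39  -0.921]
 [-1.    -0.    -0.001]]
```

Run:
```python
from h import *
m=robot.camera_model("top"); im=cv2.imread("pics/top0.png")[:,:,::-1].copy(); h=hsv(im)
H,S,V=h[...,0],h[...,1],h[...,2]
for name,mk,z in (("red",((H<6)|(H>172))&(S>150)&(V>60),.008),("blue",(H>105)&(H<125)&(S>140)&(V>70),.008),("yel",(H>22)&(H<34)&(S>150),.008),("or",(H>6)&(H<16)&(S>180)&(V>120),.026)):
    for s,c,p in blobs(mk,25):
        if not(130<c[0]<490 and 90<c[1]<325): continue
        w=plane(m,p,z)[:,:2]; cc,sd,v=axis(w)
        print(name,s[4],c.round(1),cc.round(4),(sd*1000).round(1),np.degrees(np.arctan2(v[1],v[0])).round(1))
```

```text
red 64 [200.8  92.4] [0.9107 0.347 ] [ 3.8 13.1] 159.6
red 70 [185.1 106.6] [0.8661 0.3931] [5.9 9.1] 78.1
red 348 [271.  134.8] [0.777  0.1347] [ 7.2 36.8] 122.7
red 95 [360.6 240.7] [ 0.4555 -0.1276] [ 5.5 11.9] 101.1
red 97 [286.8 245.3] [0.4451 0.0884] [ 5.7 12.1] 79.6
red 285 [453.6 304.3] [ 0.2704 -0.3903] [10.7 19.1] -177.2
blue 98 [314.8 182.4] [0.6305 0.0044] [13.5 40.2] -166.0
blue 76 [348.3 176.9] [ 0.646  -0.0959] [ 7.2 29. ] -172.6
blue 100 [323.6 241.3] [ 0.4553 -0.0192] [ 5.7 12. ] 68.3
blue 197 [356.4 274.2] [ 0.3592 -0.1127] [ 7.8 16.8] 164.5
yel 138 [293.7 281.7] [0.3407 0.0689] [ 6.6 13.6] 75.3
yel 37 [309.3 285.6] [0.3287 0.0241] [3.9 6.7] 76.3
or 1394 [432.7 223.2] [ 0.5034 -0.3367] [45.  45.2] 115.6
```

View pics/topA.png

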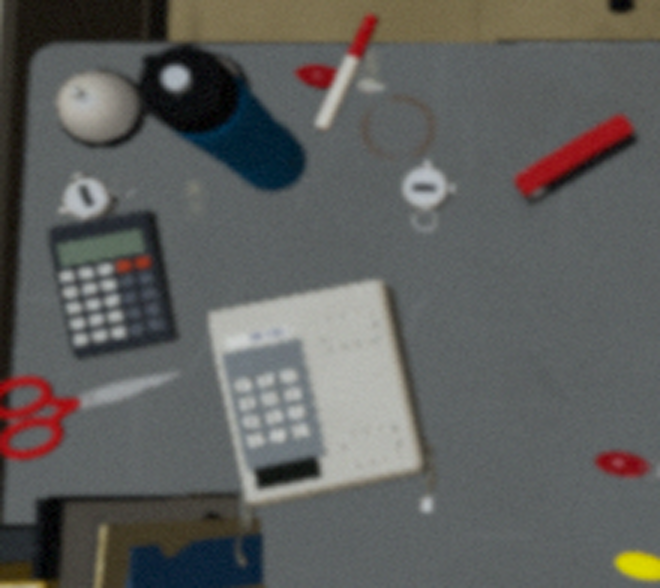

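View pics/topB.png

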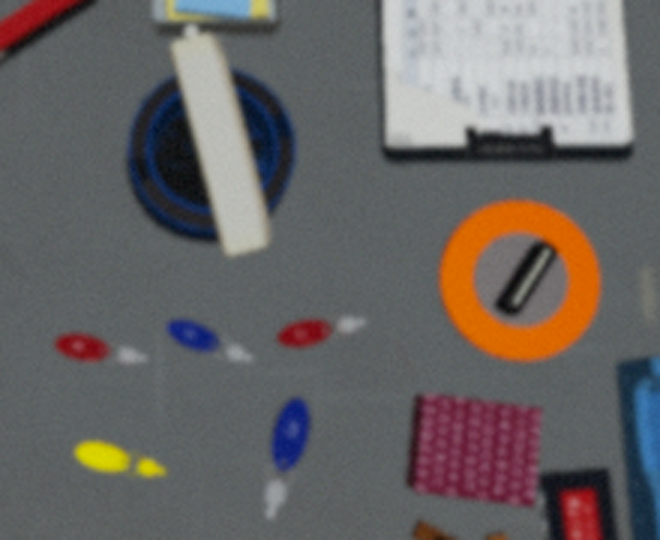

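A third red tag with a light key seems to lie under the marker pen near (185,107), so I need a closer look there. First I'll measure the handset, drum, phone and lid bar.

Run:
```python
from h import *
m=robot.camera_model("top"); im=cv2.imread("pics/top0.png")[:,:,::-1].copy(); h=hsv(im)
ms=robot.camera_model("scene"); ims=cv2.imread("pics/scene0.png")[:,:,::-1].copy()
H,S,V=h[...,0],h[...,1],h[...,2]
mk=(V>150)&(S<60)
for s,c,p in blobs(mk,300):
    print(s,c.round(1))
    q=cv2.minAreaRect(p.astype(np.float32)); print(q)
    for z in (.103,.120) if 300<c[0]<370 else (.06,):
        w=plane(m,cv2.boxPoints(q),z); print(z,w[:,:2].round(4).tolist(), w.mean(0)[:2].round(4))
a=cv2.resize(ims[150:250,260:460],None,fx=4,fy=4,interpolation=cv2.INTER_CUBIC); cv2.imwrite("pics/scA.png",a[:,:,::-1])
a=cv2.resize(ims[180:360,110:270],None,fx=4,fy=3.3,interpolation=cv2.INTER_CUBIC); cv2.imwrite("pics/scB.png",a[:,:,::-1])
```

```text
[  58   50   22  124 1310] [ 70.3 110. ]
((70.27577209472656, 111.81700134277344), (15.540302276611328, 123.96923065185547), 5.52754020690918)
0.06 [[0.6557, 0.7256], [1.0188, 0.7134], [1.0146, 0.6697], [0.6511, 0.6836]] [0.8351 0.6981]
[ 386   71   85  108 8278] [426.9 124. ]
((427.8072204589844, 124.5223388671875), (107.427978515625, 81.34477996826172), 88.15238952636719)
0.06 [[0.9491, -0.2077], [0.9549, -0.449], [0.6325, -0.4407], [0.6274, -0.2071]] [ 0.791  -0.3261]
[ 318  139   31   76 1115] [333.3 177.2]
((332.9800109863281, 175.76754760742188), (76.70050811767578, 15.397187232971191), 75.30268096923828)
0.103 [[0.7316, 0.0013], [0.7424, -0.0403], [0.5342, -0.0897], [0.524, -0.0489]] [ 0.6331 -0.0444]
0.12 [[0.7269, 0.0016], [0.7376, -0.0394], [0.5325, -0.0881], [0.5225, -0.0479]] [ 0.6299 -0.0435]
[ 150  180   70   79 2700] [190.1 215.1]
((183.9447021484375, 219.14938354492188), (69.29109954833984, 58.99199295043945), 78.31063079833984)
0.06 [[0.601, 0.4734], [0.6336, 0.3136], [0.442, 0.271], [0.4118, 0.4279]] [0.5221 0.3715]
[547 185  18  29 353] [555.2 199. ]
((555.68914794
[... 908 characters left out ...]
 333.2]
((45.50495147705078, 333.1759033203125), (5.420385360717773, 91.13286590576172), 88.38645935058594)
0.06 [[0.2301, 0.8403], [0.23, 0.6074], [0.2161, 0.6061], [0.2163, 0.8386]] [0.2231 0.7231]
[   0  339   92   20 1093] [ 44.8 346.5]
((45.6444091796875, 349.2491455078125), (17.96004867553711, 91.5318603515625), 87.45519256591797)
0.06 [[0.2033, 0.8386], [0.2068, 0.6059], [0.161, 0.6009], [0.1582, 0.8323]] [0.1823 0.7194]
[ 262  350  113   50 3309] [318.3 368.6]
((318.0, 374.5), (49.0, 112.0), 90.0)
0.103 [[0.1751, 0.1479], [0.1696, -0.143], [0.0498, -0.139], [0.0558, 0.1471]] [0.1126 0.0033]
0.12 [[0.1789, 0.146], [0.1735, -0.1406], [0.0555, -0.1365], [0.0614, 0.1452]] [0.1174 0.0035]
```

View pics/scA.png

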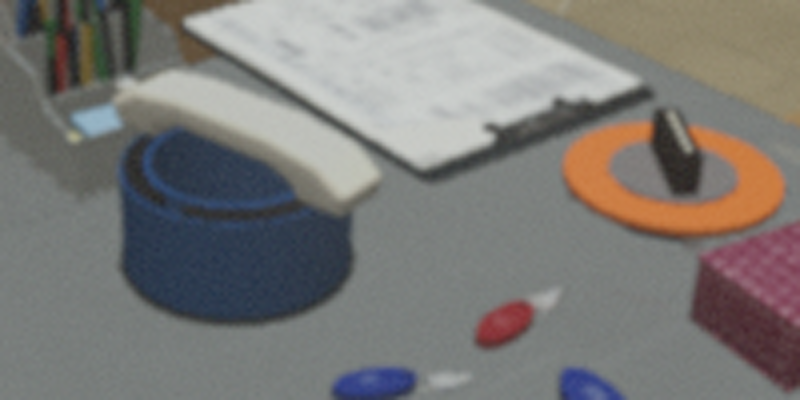

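View pics/scB.png

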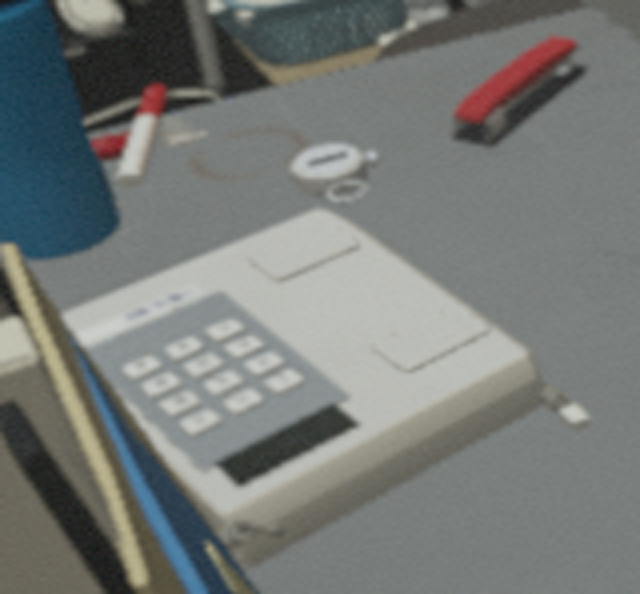

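```bash
python3 -m inch '[[-30,20,-15,0,1],[-60,45,-35,0,1],[-85,75,-55,0,1],[-110,105,-75,0,1],[-130,135,-97,0,1],[-145,165,-119,0,1],[-155,195,-141,0,1],[-165,225,-162,0,1]]'; python3 -m inch '[[-5,32,-23,0,1],[-10,64,-46,0.05,1],[-15,96,-69,0.1,1],[-15,128,-92,0.15,1],[-15,160,-115,0.17,1],[-15,192,-138,0.17,1],[-15,224,-161,0.17,1],[-15,255,-185,0.17,1]]'
python3 - <<'E'
from h import *
show(); m=robot.camera_model("wrist"); cv2.imwrite("pics/w1.png",robot.capture("wrist")[:,:,::-1])
np.save("w1.npy",m,allow_pickle=True); print(plane(m,[[320,200],[320,20],[0,0],[640,0]],0).round(3),m)
E
```

```text
time_s: 0.82
position: [0.3883, -0.3366, 0.3883]
eef_rot: [2.183, 1.57, 1.012]
force: [0.4, -0.4, -0.9]
width: 0.0878
time_s: 1.48
position: [0.5516, -0.0651, 0.4033]
eef_rot: [2.232, 1.571, 0.891]
force: [0.9, -0.4, -0.9]
width: 0.0878
t 1.48 pos [ 0.5516 -0.0651  0.4033] w 0.0878 F [ 0.9 -0.4 -0.9]
[[ 0.     0.974  0.228]
 [ 0.     0.228 -0.974]
 [-1.     0.    -0.   ]]
[[ 0.456 -0.087  0.   ]
 [ 0.781 -0.01   0.   ]
 [ 0.692  0.561  0.   ]
 [ 0.956 -0.561  0.   ]] {'fov_y': 70.87959827221565, 'cx': 319.9394228011194, 'cy': 199.13160599351113, 'k1': -0.027404104098366824, 'origin': array([ 0.63361094, -0.04553359,  0.56477405]), 'orientation': array([ 2.83171868e+00,  7.30261496e-04, -1.33957417e+00])}
```

View pics/w1.png

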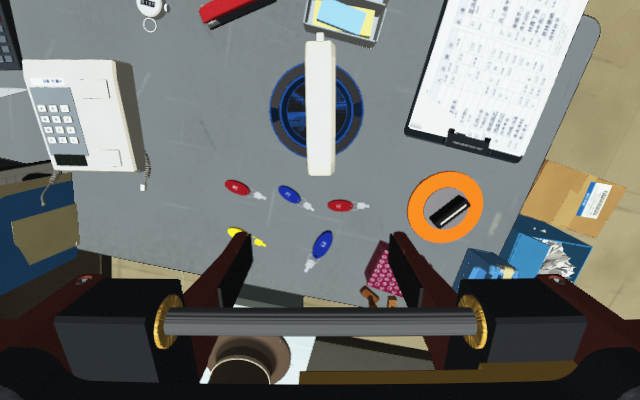

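Run:
```python
from h import *
m=np.load("w1.npy",allow_pickle=True).item(); im=cv2.imread("pics/w1.png")[:,:,::-1].copy(); h=hsv(im)
H,S,V=h[...,0],h[...,1],h[...,2]
mk=(V>140)&(S<60); mk=cv2.morphologyEx(mk.astype(np.uint8),cv2.MORPH_OPEN,np.ones((7,7)))
for s,c,p in blobs(mk,1500):
    q=cv2.minAreaRect(p.astype(np.float32)); print(s,q)
    for z in (.10,.103,.112,.120) if 300<c[0]<345 and c[1]<200 else (.064,):
        w=plane(m,cv2.boxPoints(q),z)[:,:2]; print(z,w.round(4).tolist(), w.mean(0).round(4),np.linalg.norm(np.diff(w,axis=0),axis=1).round(4))
# drum outline : blue-ish dark blob
mk=((S>110)&(H>95)&(H<130)|(V<60)); mk[:, :240]=0; mk[:,390:]=0; mk[:50]=0; mk[170:]=0
mk=cv2.morphologyEx(mk.astype(np.uint8),cv2.MORPH_OPEN,np.ones((3,3)))
p=max(blobs(mk),key=lambda b:b[0][4])
print(p[0])
pts=np.argwhere(mk)[:,::-1]; hull=cv2.convexHull(pts.astype(np.int32))
print(cv2.minEnclosingCircle(hull))
w=plane(m,hull[:,0],.077)[:,:2]; print(cv2.minEnclosingCircle((w*1000).astype(np.float32)))
cv2.imwrite("pics/w1z.png",cv2.resize(im[40:190,240:400],None,fx=4,fy=4,interpolation=cv2.INTER_CUBIC)[:,:,::-1])
cv2.imwrite("pics/w1p.png",cv2.resize(im[40:210,10:160],None,fx=3.5,fy=3.5,interpolation=cv2.INTER_CUBIC)[:,:,::-1])
```

```text
[  410     0   177   156 19593] ((498.1597595214844, 64.15748596191406), (143.67156982421875, 167.81777954101562), 14.335434913635254)
0.064 [[0.6393, -0.2006], [0.8829, -0.1869], [0.8952, -0.4194], [0.6399, -0.4705]] [ 0.7643 -0.3194] [0.244  0.2328 0.2604]
[  209    33   198   223 12027] ((291.89727783203125, 152.83444213867188), (213.50868225097656, 187.68150329589844), 72.22359466552734)
0.1 [[0.6241, 0.191], [0.7617, -0.0581], [0.4783, -0.2551], [0.2852, 0.0411]] [ 0.5374 -0.0203] [0.2846 0.3451 0.3536]
0.103 [[0.6242, 0.1895], [0.7609, -0.058], [0.4793, -0.2537], [0.2875, 0.0405]] [ 0.538  -0.0204] [0.2827 0.3429 0.3513]
0.112 [[0.6243, 0.1849], [0.7584, -0.0578], [0.4823, -0.2497], [0.2942, 0.0389]] [ 0.5398 -0.0209] [0.2772 0.3362 0.3444]
0.12 [[0.6245, 0.1808], [0.7562, -0.0576], [0.485, -0.2461], [0.3002, 0.0374]] [ 0.5415 -0.0214] [0.2723 0.3303 0.3384]
[    0    44   136   129 12771] ((67.5, 108.0), (128.0, 135.0), 90.0)
0.064 [[0.6188, 0.4969], [0.6656, 0.2701], [0.4504, 0.261], [0.3913, 0.5182]] [0.5315 0.3865] [0.2315 0.2153 0.264 ]
[ 134   49   44   74 2205] ((155.03482055664062, 85.55072021484375), (72.69111633300781, 38.71173858642578), 82.09283447265625)
0.064 [[0.6518, 0.2762], [0.6732, 0.2147], [0.5635, 0.1884], [0.5394, 0.254]] [0.607  0.2333] [0.0652 0.1129 0.0698]
[ 403  139   95   52 2002] ((449.93609619140625, 164.91262817382812), (99.7813949584961, 40.07122802734375), 8.806793212890625)
0.064 [[0.5513, -0.2104], [0.6217, -0.1989], [0.6379, -0.381], [0.5663, -0.4007]] [ 0.5943 -0.2978] [0.0714 0.1828 0.0742]
[ 269   75   37   72 1585]
((316.0542907714844, 109.68217468261719), 47.17124557495117)
((628.4280395507812, -39.631568908691406), 78.27171325683594)
```

View pics/w1z.png

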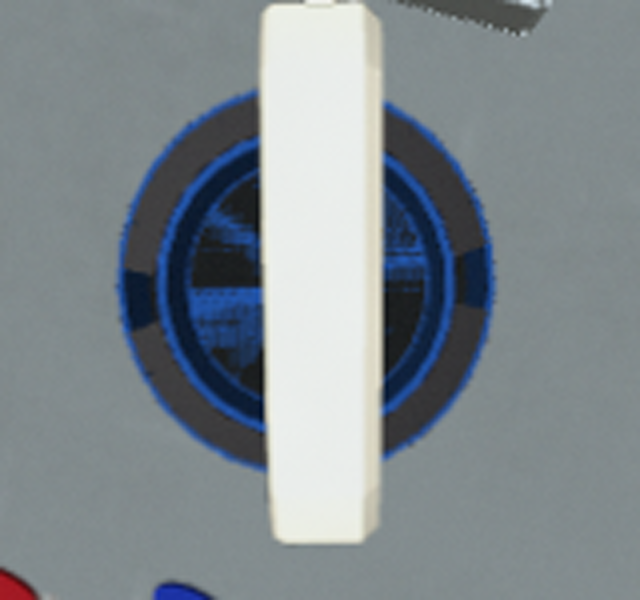

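View pics/w1p.png

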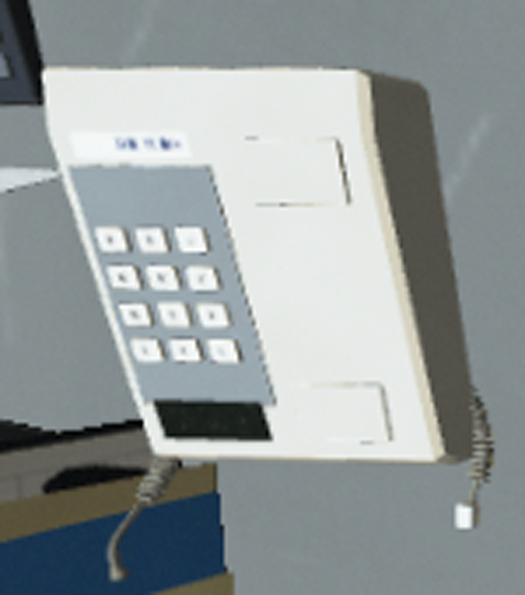

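Run:
```python
from h import *
m=np.load("w1.npy",allow_pickle=True).item()
g=np.array([[140,300],[475,278]])/4+[240,40]
C=np.array([.6284,-.0396])
for q in plane(m,g,.074)[:,:2]: print("gap",q.round(4),np.linalg.norm(q-C).round(4),np.degrees(np.arctan2(*(q-C)[::-1])).round(1))
hs=np.array([[262,3],[365,3],[362,543],[273,543],[380,15],[380,530]])/4+[240,40]
for z in (.09,.103,.12):
    w=plane(m,hs,z)[:,:2]; print(z,w.round(4).tolist(),"len",np.linalg.norm(w[0]-w[3]).round(4),np.linalg.norm(w[1]-w[2]).round(4),"wid",np.linalg.norm(w[0]-w[1]).round(4),w[:4].mean(0).round(4))
ph=np.array([[[245,138],[340,138],[350,203],[255,205]],[[300,385],[383,382],[392,440],[310,440]]])/3.5+[10,40]
c=[]
for r in ph:
    w=plane(m,r,.064)[:,:2]; c.append(w.mean(0)); print("rest",w.round(4).tolist(),c[-1].round(4))
d=c[0]-c[1]; print("cradle",np.mean(c,0).round(4),np.degrees(np.arctan2(d[1],d[0])).round(2),np.linalg.norm(d))
pc=np.array([[45,70],[362,72],[440,458],[155,458]])/3.5+[10,40]
w=plane(m,pc,.058)[:,:2]; print("phone",w.round(4).tolist(),w.mean(0))
for i in range(4): e=w[(i+1)%4]-w[i]; print(np.linalg.norm(e).round(4),np.degrees(np.arctan2(e[1],e[0])).round(1))
```

```text
gap [0.6076 0.0262] 0.069 107.5
gap [ 0.6483 -0.1082] 0.0715 -73.8
0.09 [[0.7257, -0.001], [0.7346, -0.039], [0.531, -0.0881], [0.5222, -0.0506], [0.7319, -0.0455], [0.5384, -0.0942]] len 0.2094 0.2094 wid 0.039 [ 0.6284 -0.0447]
0.103 [[0.7232, -0.0023], [0.7318, -0.0392], [0.5339, -0.0869], [0.5253, -0.0505], [0.7292, -0.0455], [0.541, -0.0929]] len 0.2037 0.2037 wid 0.0379 [ 0.6285 -0.0447]
0.12 [[0.7199, -0.0039], [0.7282, -0.0394], [0.5375, -0.0854], [0.5293, -0.0503], [0.7257, -0.0455], [0.5444, -0.0912]] len 0.1962 0.1962 wid 0.0365 [ 0.6287 -0.0447]
rest [[0.591, 0.3605], [0.6009, 0.3143], [0.5718, 0.3088], [0.5605, 0.3558]] [0.5811 0.3349]
rest [[0.4752, 0.3335], [0.4866, 0.2905], [0.4569, 0.2851], [0.4469, 0.3283]] [0.4664 0.3093]
cradle [0.5237 0.3221] 12.56 0.11744935305183113
phone [[0.6011, 0.4645], [0.6328, 0.3087], [0.4508, 0.2634], [0.4152, 0.4175]] [0.52498196 0.36350068]
0.1591 -78.5
0.1876 -166.0
0.1581 103.0
0.1917 14.2
```

Run:
```python
from h import *
ms=robot.camera_model("scene"); im=cv2.imread("pics/scene0.png")
a=cv2.resize(im[150:250,260:460],None,fx=4,fy=4,interpolation=cv2.INTER_CUBIC)
th=np.radians(13.6); u=np.array([np.cos(th),np.sin(th)]); v=np.array([-u[1],u[0]]); c=np.array([.6285,-.0447])
for z0,col in ((.063,(0,0,255)),(.08,(0,255,0))):
    for z in (z0,z0+.04):
        P=[[*(c+sx*.109*u+sy*.023*v),z] for sx,sy in ((1,1),(1,-1),(-1,-1),(-1,1))]
        q=((proj(ms,P)-[260,150])*4+1.5).astype(int); cv2.polylines(a,[q],True,col,1); print(z,q.tolist())
cv2.imwrite("pics/scA2.png",a)
```

```text
0.063 [[104, 139], [149, 116], [390, 218], [347, 247]]
0.10300000000000001 [[101, 89], [147, 66], [393, 164], [348, 192]]
0.08 [[103, 118], [148, 95], [392, 195], [347, 224]]
0.12 [[99, 66], [146, 45], [394, 141], [349, 168]]
```

View pics/scA2.png

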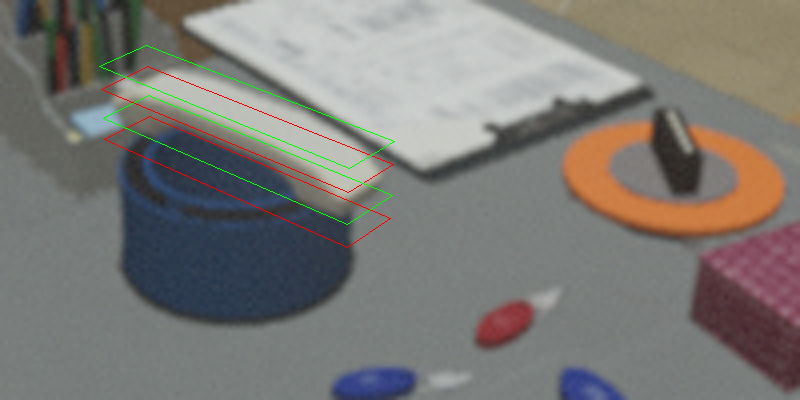

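Handset measured: centre about (0.6285, -0.0447), axis about 13.5°, underside about z=0.08, grip top about 0.12. I also see drum gaps at about 107° and -74°. Next I go down to the handset.

```bash
python3 -m inch '[[20,33,-1,0,1],[45,66,-2,0,1],[84,80,-2,0,1],[124,80,-2,0,1],[164,80,-2,0,1],[204,80,-2,0,1],[230,80,-2,0,1],[240,80,-2,0,1]]' 25;  python3 -m inch '[[25,0,0,0,1],[50,0,0,0,1],[70,0,0,0,1],[74,0,0,0,1],[74,0,0,0,1]]'
python3 - <<'E'
from h import *
show()
cv2.imwrite("pics/w2.png",robot.capture("wrist")[:,:,::-1])
E
```

```text
time_s: 2.2
position: [0.6285, -0.0345, 0.1578]
eef_rot: [-2.484, 1.562, 2.469]
force: [-1.2, -0.4, -0.0]
width: 0.0881
time_s: 2.62
position: [0.6276, -0.0342, 0.0834]
eef_rot: [-2.393, 1.561, 2.559]
force: [-0.4, -0.5, 0.1]
width: 0.0878
t 2.62 pos [ 0.6276 -0.0342  0.0834] w 0.0878 F [-0.4 -0.5  0.1]
[[-0.008  0.971  0.238]
 [ 0.006  0.238 -0.971]
 [-1.    -0.007 -0.007]]
```

View pics/w2.png

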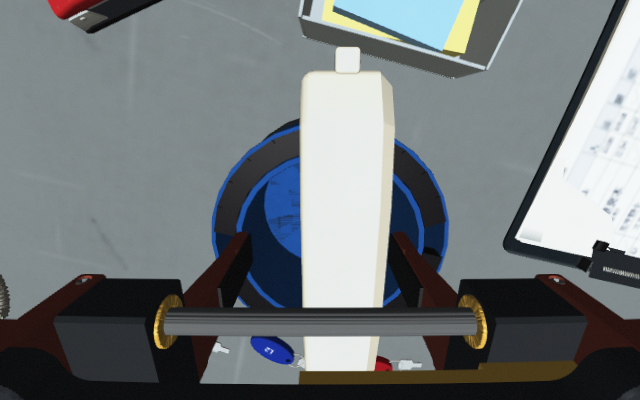

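```bash
python3 -m inch '[[-5,-1,6,0,1],[-5,-1,10,0,1],[-5,-1,10,0,1],[-5,-1,10,0,1]]'; python3 -c "
from h import *
s,r=show();print(s['joint_pos'].round(2))"
```

```text
time_s: 3.0
position: [0.6307, -0.045, 0.0909]
eef_rot: [-2.687, 1.564, 2.264]
force: [0.1, 0.8, -0.5]
width: 0.0876
t 3.0 pos [ 0.6307 -0.045   0.0909] w 0.0876 F [ 0.1  0.8 -0.5]
[[-0.004  0.972  0.236]
 [ 0.005  0.236 -0.972]
 [-1.    -0.003 -0.006]]
[ 0.25  0.59 -0.36  1.68  0.24  0.92 -1.53]
```

```bash
python3 -m inch '[[2,0,0,0,-1],[2,0,0,0,-1],[2,0,0,0,-1],[2,0,0,0,-1],[2,0,0,0,-1],[2,0,0,0,-1]]' 40; python3 -m inch '[[-15,0,0,0,-1],[-30,0,0,0,-1],[-45,0,0,0,-1],[-60,0,0,0,-1],[-60,0,0,0,-1]]'
python3 - <<'E'
from h import *
show()
cv2.imwrite("pics/w3.png",robot.capture("wrist")[:,:,::-1])
E
```

```text
time_s: 3.5
position: [0.6306, -0.0448, 0.0889]
eef_rot: [-2.673, 1.564, 2.278]
force: [0.1, 0.3, 0.1]
width: 0.0513
time_s: 3.92
position: [0.6324, -0.0449, 0.1516]
eef_rot: [2.951, 1.566, 1.619]
force: [0.5, -0.1, -1.5]
width: 0.0457
t 3.92 pos [ 0.6324 -0.0449  0.1516] w 0.0457 F [ 0.5 -0.1 -1.5]
[[-0.     0.972  0.237]
 [ 0.005  0.237 -0.972]
 [-1.     0.001 -0.005]]
```

View pics/w3.png

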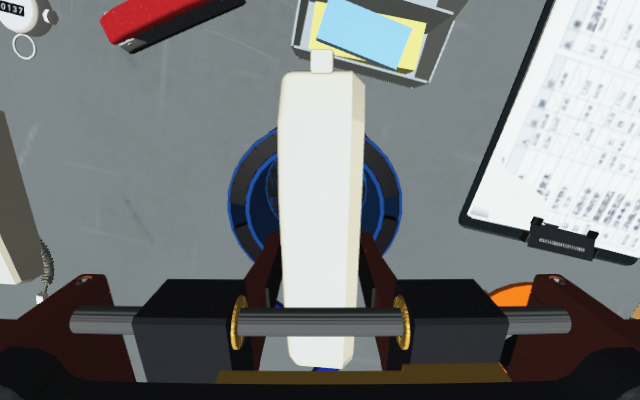

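Run:
```python
from h import *
ms=robot.camera_model("scene"); s,r=show(); im=robot.capture("scene")[:,:,::-1]
a=cv2.resize(im[110:230,240:400],None,fx=5,fy=5,interpolation=cv2.INTER_CUBIC)
cv2.imwrite("pics/s3raw.png",a)
u=r[:2,1]; v=r[:2,2]; c=s["position"][:2]
for z0,col in ((.143,(0,255,0)),(.133,(0,0,255))):
    P=[[*(c+sx*.109*u+sy*.023*v),z0] for sx,sy in ((1,1),(1,-1),(-1,-1),(-1,1))]
    q=((proj(ms,P)-[240,110])*5+2).astype(int); cv2.polylines(a,[q],True,col,1)
cv2.imwrite("pics/s3.png",a)
```

```text
t 3.97 pos [ 0.6317 -0.045   0.15  ] w 0.0454 F [ 1.1 -0.3 -2.4]
[[-0.002  0.972  0.236]
 [ 0.005  0.236 -0.972]
 [-1.    -0.001 -0.005]]
```

View pics/s3.png

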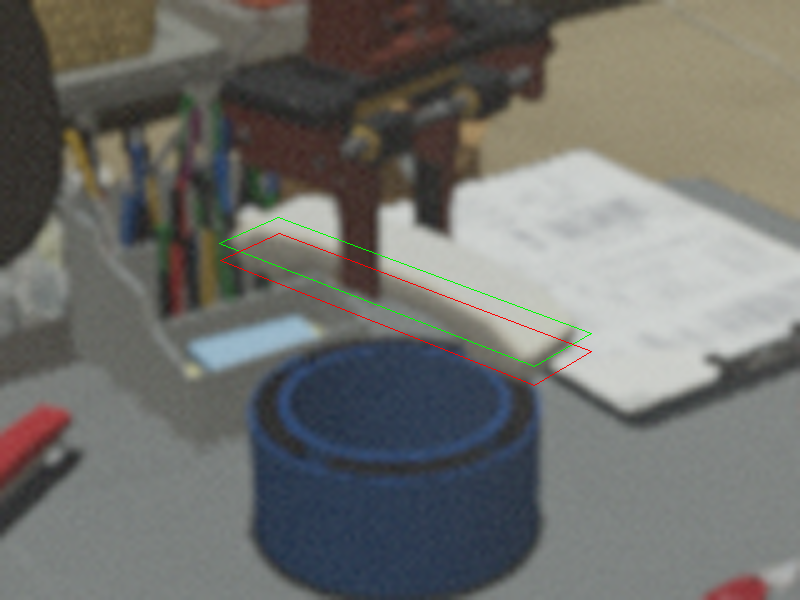

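```bash
python3 -m inch '[[-38,0,-10,0,-1],[-70,-10,-32,0,-1],[-95,-20,-63,0,-1],[-115,-30,-97,0,-1],[-130,-40,-133,0,-1],[-140,-50,-171,0,-1],[-150,-60,-209,0,-1],[-150,-75,-245,0,-1]]'; python3 -m inch '[[0,0,0,0,-1],[0,0,0,0,-1]]'
python3 - <<'E'
from h import *
show(); m=robot.camera_model("wrist"); cv2.imwrite("pics/w4.png",robot.capture("wrist")[:,:,::-1])
np.save("w4.npy",m,allow_pickle=True)
m=robot.camera_model("top")
p=np.array([[208,312],[383,280],[423,470],[245,503]])/[3,2.8]+[80,80]
w=plane(m,p,.058)[:,:2]; print(w.round(4).tolist(),w.mean(0))
for i in range(4): e=w[(i+1)%4]-w[i]; print(np.linalg.norm(e).round(4),np.degrees(np.arctan2(e[1],e[0])).round(1))
E
```

```text
time_s: 4.68
position: [0.5002, 0.1764, 0.301]
eef_rot: [-2.971, 1.565, 1.98]
force: [0.2, 0.6, -1.1]
width: 0.0457
time_s: 4.85
position: [0.4985, 0.1788, 0.3003]
eef_rot: [-2.855, 1.564, 2.102]
force: [-0.4, -1.1, -1.3]
width: 0.0453
t 4.85 pos [0.4985 0.1788 0.3003] w 0.0453 F [-0.4 -1.1 -1.3]
[[-0.003  0.97   0.242]
 [ 0.006  0.242 -0.97 ]
 [-1.    -0.002 -0.006]]
[[0.6007, 0.4705], [0.6317, 0.3089], [0.4399, 0.2682], [0.4102, 0.4297]] [0.52061275 0.36932618]
0.1646 -79.1
0.1961 -168.0
0.1642 100.4
0.1948 12.1
```

View pics/w4.png

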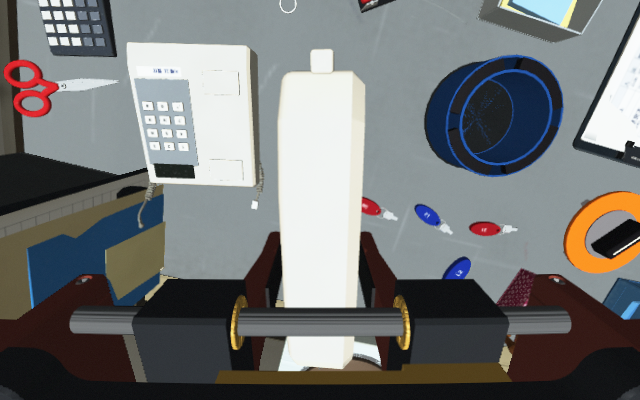

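Run:
```python
import cv2
im=cv2.imread("pics/w4.png")
cv2.imwrite("pics/w4p.png",cv2.resize(im[35:195,120:270],None,fx=5,fy=3.75*1,interpolation=cv2.INTER_CUBIC))
cv2.imwrite("pics/w4d.png",cv2.resize(im[45:185,415:575],None,fx=4,fy=4,interpolation=cv2.INTER_CUBIC))
```

```text
(no output)
```

View pics/w4p.png

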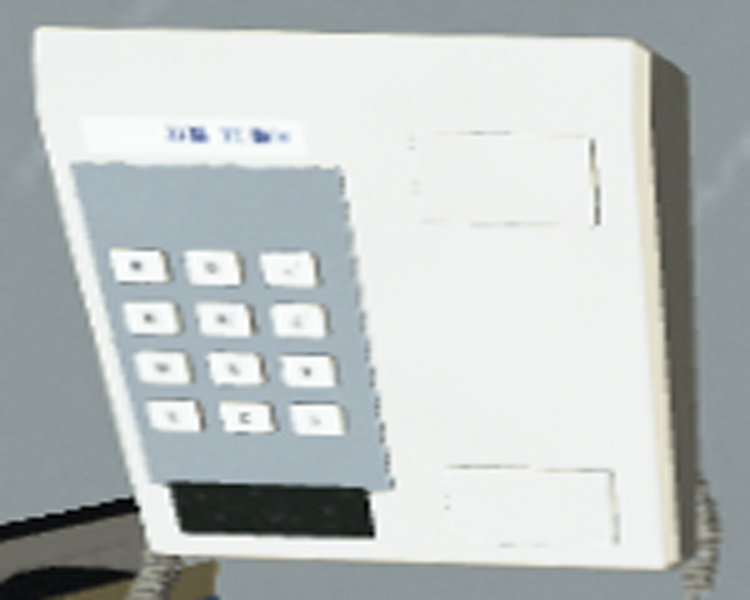

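View pics/w4d.png

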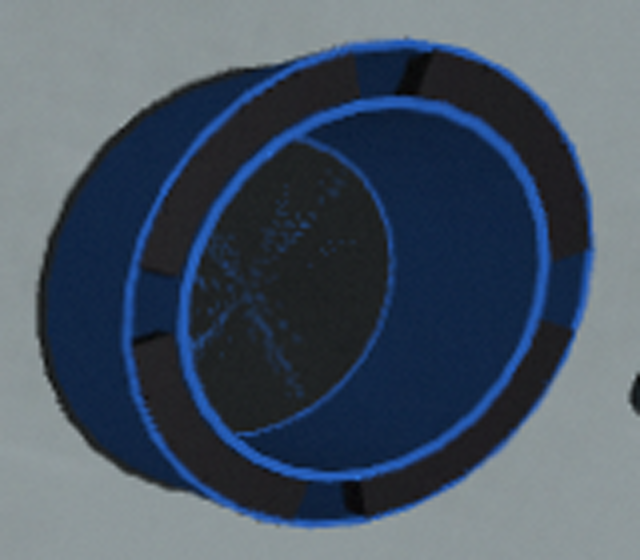

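Run:
```python
from h import *
m=np.load("w4.npy",allow_pickle=True).item()
sc=np.array([5,3.75]);o=np.array([120,35])
c=[]
for r in ([[413,133],[594,138],[599,225],[418,221]],[[447,467],[612,470],[618,545],[450,542]]):
    w=plane(m,np.array(r)/sc+o,.064)[:,:2]; c.append(w.mean(0)); print("rest",w.round(4).tolist(),c[-1].round(4))
d=c[0]-c[1]; print("cradle",np.mean(c,0).round(4),np.degrees(np.arctan2(d[1],d[0])).round(2),np.linalg.norm(d))
w=plane(m,np.array([[35,28],[635,40],[670,568],[150,553]])/sc+o,.060)[:,:2];print("phone",w.round(4).tolist(),w.mean(0))
for i in range(4): e=w[(i+1)%4]-w[i]; print(np.linalg.norm(e).round(4),np.degrees(np.arctan2(e[1],e[0])).round(1))
# drum rim: outer sleeve circle (z .077): bright blue
th=None
pts=np.array([[430,45],[590,260],[315,525],[128,310],[215,140],[540,120],[180,440],[500,460]])/4+[415,45]
w=plane(m,pts,.077)[:,:2]
A=np.c_[2*w,np.ones(len(w))]; s=np.linalg.lstsq(A,(w**2).sum(1),rcond=None)[0]; C=s[:2]; print("drum",C.round(4),np.sqrt(s[2]+C@C).round(4))
for n,e in dict(top=[[357,75],[432,72]],right=[[572,257],[555,322]],left=[[162,273],[150,333]],bot=[[303,498],[348,480+30]]).items():
    q=plane(m,np.array(e)/4+[415,45],.078)[:,:2]-C; a=np.degrees(np.arctan2(q[:,1],q[:,0])); print(n,a.round(1),a.mean().round(1),np.linalg.norm(q,axis=1).round(4))
```

```text
rest [[0.5901, 0.3624], [0.5997, 0.3156], [0.5715, 0.3096], [0.5614, 0.3573]] [0.5807 0.3362]
rest [[0.4749, 0.3382], [0.4852, 0.2918], [0.4565, 0.2853], [0.4457, 0.3336]] [0.4656 0.3122]
cradle [0.5231 0.3242] 11.79 0.1175889071228574
phone [[0.6011, 0.4657], [0.6333, 0.3116], [0.4498, 0.2696], [0.4177, 0.4226]] [0.52547265 0.36737832]
0.1574 -78.2
0.1883 -167.1
0.1563 101.8
0.1883 13.2
drum [ 0.6275 -0.0422] 0.0763
top [27.1  7.6] 17.4 [0.0707 0.0705]
right [-63.3 -81.1] -72.2 [0.0685 0.0664]
left [ 97.2 112.7] 105.0 [0.0702 0.0719]
bot [-173.9 -159.8] -166.9 [0.0671 0.0711]
```

```bash
python3 -m inch '[[15,15,-32,0,-1],[35,30,-65,0.03,-1],[60,45,-94,0.03,-1],[92,58,-116,0.03,-1],[130,61,-130,0.03,-1],[165,61,-134,0.03,-1],[195,61,-134,0.03,-1],[205,61,-134,0.03,-1]]'; python3 -m inch '[[0,0,0,0,-1],[0,0,0,0,-1]]'
python3 - <<'E'
from h import *
show(); m=robot.camera_model("wrist"); cv2.imwrite("pics/w5.png",robot.capture("wrist")[:,:,::-1])
s=robot.capture("scene")[:,:,::-1]; cv2.imwrite("pics/s5.png",cv2.resize(s[140:340,100:300],None,fx=3,fy=3,interpolation=cv2.INTER_CUBIC))
E
```

```text
time_s: 5.57
position: [0.5245, 0.3188, 0.089]
eef_rot: [-1.716, 1.56, -3.078]
force: [-1.3, -0.5, -1.8]
width: 0.0462
time_s: 5.73
position: [0.5249, 0.3166, 0.0877]
eef_rot: [-1.554, 1.557, -2.918]
force: [0.4, -0.3, -1.6]
width: 0.0456
t 5.73 pos [0.5249 0.3166 0.0877] w 0.0456 F [ 0.4 -0.3 -1.6]
[[-0.013  0.979  0.206]
 [-0.003  0.206 -0.979]
 [-1.    -0.014  0.   ]]
```

View pics/w5.png

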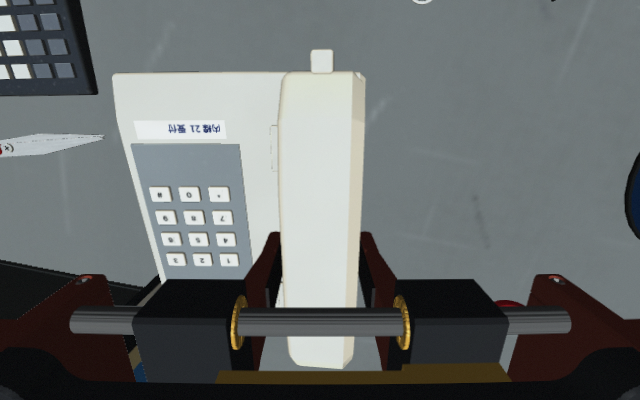

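View pics/s5.png

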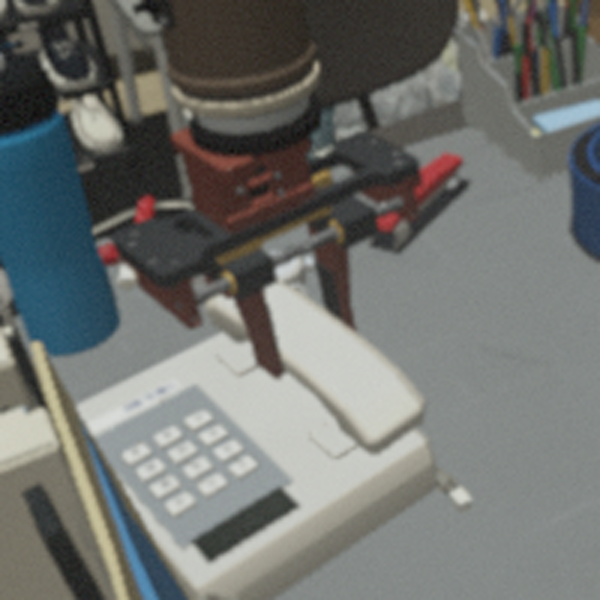

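Run:
```python
from h import *
ms=robot.camera_model("scene")
for r in ([[250,258],[285,280],[358,243]],[[375,345],[410,370],[490,332]],[[322,210],[530,360]]):
    print(plane(ms,np.array(r)/[4,3.3]+[110,180],.063)[:,:2].round(4).tolist())
mt=robot.camera_model("top")
for h in (0.06,): print(proj(mt,[[.5231,.3240,h],[.6007,.311,h]]))
im=cv2.imread("pics/top0.png"); cv2.imwrite("pics/topP.png",cv2.resize(im[170:270,140:230],None,fx=6,fy=6,interpolation=cv2.INTER_CUBIC))
```

```text
[[0.5893, 0.3628], [0.5571, 0.3548], [0.5707, 0.3113]]
[[0.4737, 0.3381], [0.4442, 0.3321], [0.4513, 0.2885]]
[[0.6167, 0.3151], [0.4184, 0.2827]]
[[201.23902505 218.19933732]
 [206.51177521 190.71479331]]
```

View pics/topP.png

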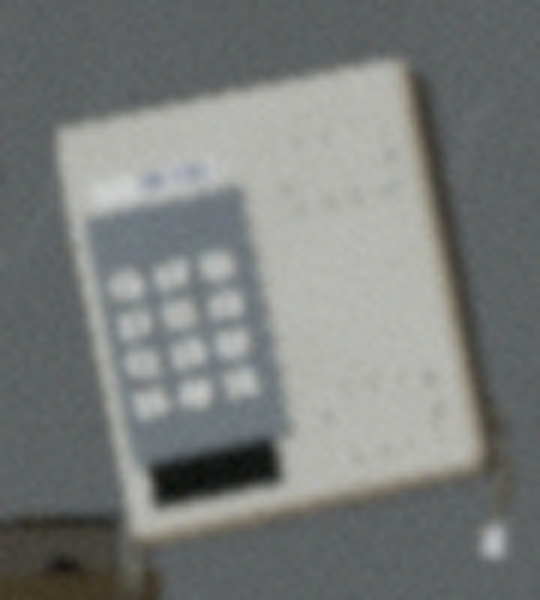

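```bash
python3 -m inch '[[0,2,-7,0,-1],[0,2,-7,0,-1],[5,2,-7,0,-1],[9,2,-7,0,-1],[11,2,-7,0,-1],[13,2,-7,0,-1]]'; python3 -m inch '[[1,0,0,0,-1],[2,0,0,0,-1],[2,0,0,0,-1]]';python3 -c "
from h import *
show()"
```

```text
time_s: 6.33
position: [0.5276, 0.3256, 0.0821]
eef_rot: [-1.681, 1.565, -3.045]
force: [-10.9, -12.8, 43.5]
width: 0.0453
time_s: 6.58
position: [0.5286, 0.3259, 0.0822]
eef_rot: [-1.84, 1.568, 3.079]
force: [-2.2, -3.5, 17.0]
width: 0.0458
t 6.58 pos [0.5286 0.3259 0.0822] w 0.0458 F [-2.2 -3.5 17. ]
[[-0.003  0.979  0.205]
 [ 0.     0.205 -0.979]
 [-1.    -0.003 -0.001]]
```

Run:
```python
from h import *
cv2.imwrite("pics/w6.png",robot.capture("wrist")[:,:,::-1])
s=robot.capture("scene")[:,:,::-1]; cv2.imwrite("pics/s6.png",cv2.resize(s[190:310,130:280],None,fx=5,fy=5,interpolation=cv2.INTER_CUBIC))
show()
```

```text
t 6.68 pos [0.5286 0.3259 0.0822] w 0.0455 F [-2.9 -3.4 17.5]
[[-0.003  0.979  0.205]
 [ 0.     0.205 -0.979]
 [-1.    -0.003 -0.001]]
```

View pics/s6.png

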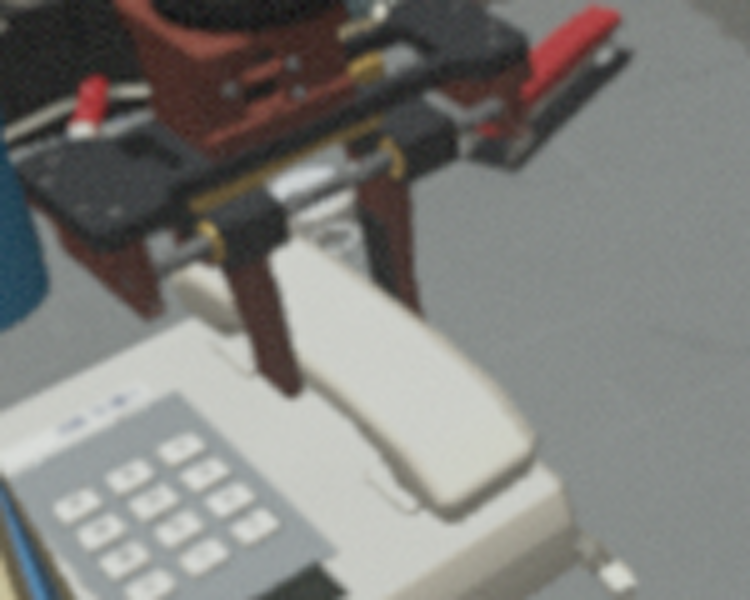

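View pics/w6.png

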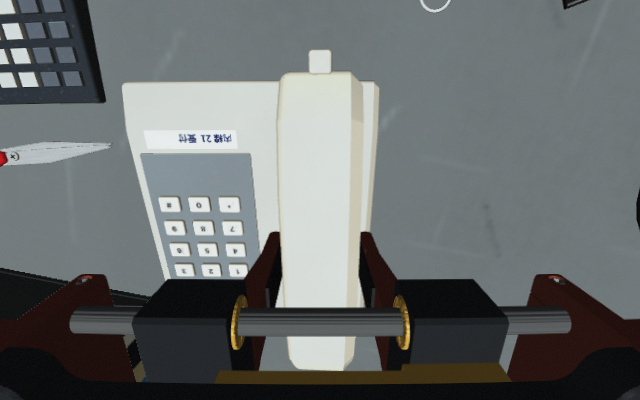

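Run:
```python
from h import *
ms=robot.camera_model("scene"); s,r=show(); a=cv2.imread("pics/s6.png")
u=r[:2,1]; v=r[:2,2]; c=s["position"][:2]
for z0,col in ((.074,(0,255,0)),(.064,(0,0,255))):
    P=[[*(c+sx*.109*u+sy*.023*v),z0] for sx,sy in ((1,1),(1,-1),(-1,-1),(-1,1))]
    q=((proj(ms,P)-[130,190])*5+2).astype(int); cv2.polylines(a,[q],True,col,1)
C=np.array([.523,.3235])
for sx in (-.0735,-.0445,.0445,.0735):
    P=[[*(C+sx*u+sy*.024*v),.064] for sy in (-1,1)]
    q=((proj(ms,P)-[130,190])*5+2).astype(int); cv2.polylines(a,[q],True,(255,0,0),1)
cv2.imwrite("pics/s6b.png",a)
```

```text
t 6.68 pos [0.5286 0.3259 0.0822] w 0.0455 F [-2.9 -3.4 17.5]
[[-0.003  0.979  0.205]
 [ 0.     0.205 -0.979]
 [-1.    -0.003 -0.001]]
```

View pics/s6b.png

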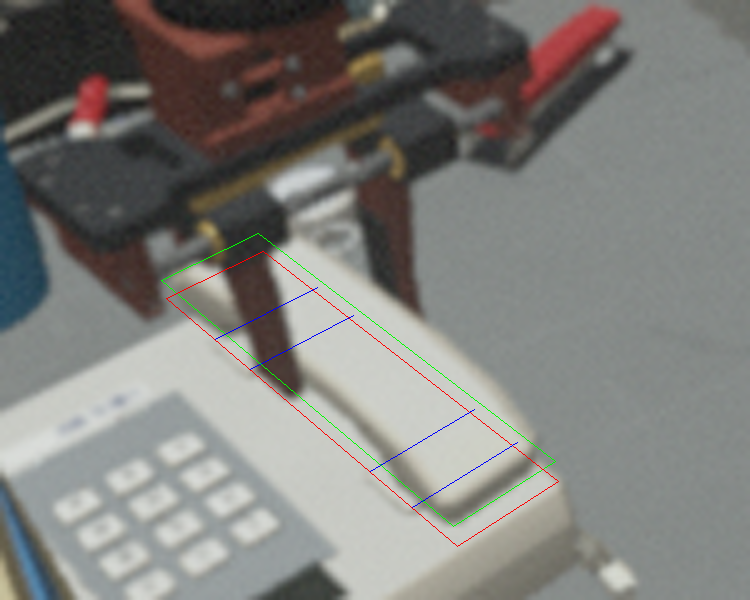

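```bash
python3 -m inch '[[-5,0,0,0,-1],[-5,-4,1,0,-1],[-5,-5,1,0,-1],[-5,-5,1,0,-1]]'; python3 -c "
from h import *
show()"
```

```text
time_s: 7.02
position: [0.5231, 0.3235, 0.0865]
eef_rot: [-1.643, 1.567, -3.007]
force: [0.2, -0.1, -1.7]
width: 0.0454
t 7.02 pos [0.5231 0.3235 0.0865] w 0.0454 F [ 0.2 -0.1 -1.7]
[[-0.004  0.979  0.205]
 [-0.001  0.205 -0.979]
 [-1.    -0.004 -0.   ]]
```

```bash
python3 -m inch '[[2,0,0,0,-1],[4,0,0,0,-1],[4,0,0,0,-1],[4,0,0,0,-1]]'; python3 -m inch '[[0,0,0,0,-0.2],[0,0,0,0,0.2],[0,0,0,0,0.4],[0,0,0,0,0.4],[0,0,0,0,0.4],[0,0,0,0,0.4]]';python3 -c "
from h import *
show()"
```

```text
time_s: 7.35
position: [0.5228, 0.3233, 0.0823]
eef_rot: [-1.546, 1.566, -2.91]
force: [-1.5, -1.8, 3.6]
width: 0.0455
time_s: 7.85
position: [0.5228, 0.3234, 0.0822]
eef_rot: [-1.563, 1.566, -2.927]
force: [0.1, 0.0, -0.5]
width: 0.0614
t 7.85 pos [0.5228 0.3234 0.0822] w 0.0614 F [ 0.1  0.  -0.5]
[[-0.005  0.979  0.205]
 [-0.001  0.205 -0.979]
 [-1.    -0.005  0.   ]]
```

```bash
python3 -m inch '[[-20,0,0,0,0.6],[-50,0,0,0,0.6],[-90,0,0,0,1],[-130,0,0,0,1],[-170,0,0,0,1],[-200,20,10,0,1],[-220,50,10,0,1],[-230,85,10,0,1]]'
python3 - <<'E'
from h import *
show(); m=robot.camera_model("wrist"); cv2.imwrite("pics/w7.png",robot.capture("wrist")[:,:,::-1]); np.save("w7.npy",m,allow_pickle=True)
s=robot.capture("scene")[:,:,::-1]; cv2.imwrite("pics/s7.png",cv2.resize(s[170:310,110:310],None,fx=4,fy=4,interpolation=cv2.INTER_CUBIC))
E
```

```text
time_s: 8.52
position: [0.6104, 0.3315, 0.3173]
eef_rot: [2.245, 1.569, 0.881]
force: [0.9, 1.4, 0.6]
width: 0.0875
t 8.52 pos [0.6104 0.3315 0.3173] w 0.0875 F [0.9 1.4 0.6]
[[ 0.001  0.979  0.205]
 [ 0.002  0.205 -0.979]
 [-1.     0.002 -0.001]]
```

View pics/w7.png

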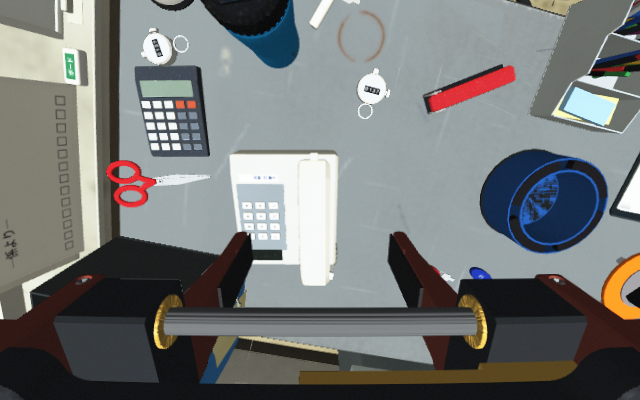

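View pics/s7.png

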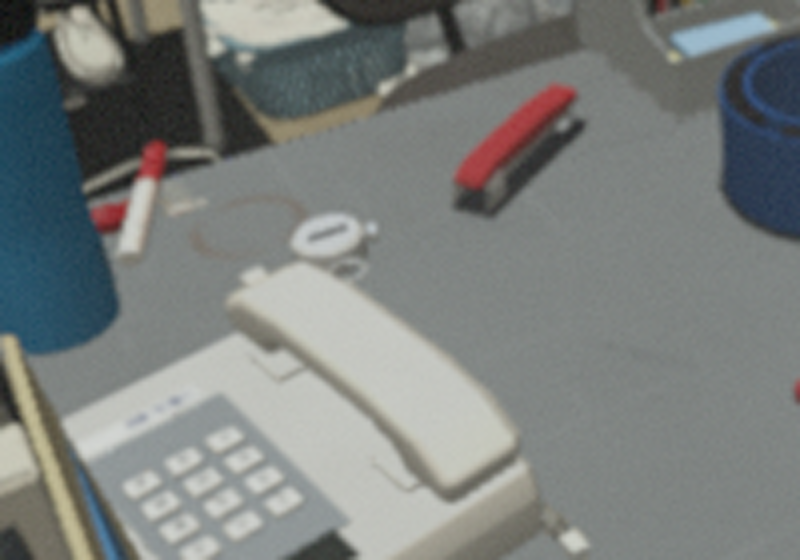

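```bash
python3 -m inch '[[-15,35,10,0,1],[-30,65,20,0,1],[-30,95,30,0,1],[-30,120,30,0,1],[-30,120,30,0,1]]'
python3 - <<'E'
from h import *
s,r=show(); m=robot.camera_model("wrist"); im=robot.capture("wrist"); cv2.imwrite("pics/w8.png",im[:,:,::-1]); np.save("w8.npy",m,allow_pickle=True)
q=proj(m,[[.866,.393,.005],[.91,.347,.01]]); print(q,s["joint_pos"].round(2))
E
```

```text
time_s: 9.03
position: [0.7406, 0.3242, 0.3377]
eef_rot: [-1.352, 1.566, -2.723]
force: [0.3, 0.2, -1.3]
width: 0.088
t 9.03 pos [0.7406 0.3242 0.3377] w 0.088 F [ 0.3  0.2 -1.3]
[[-0.004  0.98   0.199]
 [-0.002  0.199 -0.98 ]
 [-1.    -0.005  0.001]]
[[293.95544864  74.79256137]
 [327.37996066  51.19111787]] [-0.3   0.76 -0.44  0.78  0.3   1.65 -1.98]
```

View pics/w8.png

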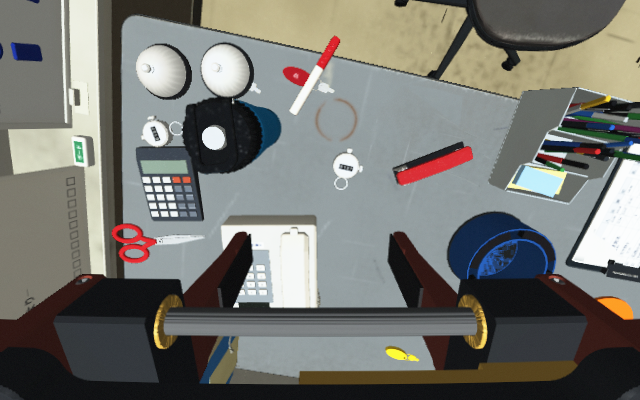

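Run:
```python
from h import *
im=cv2.imread("pics/w8.png"); cv2.imwrite("pics/w8z.png",cv2.resize(im[25:125,270:370],None,fx=6,fy=6,interpolation=cv2.INTER_CUBIC))
m=np.load("w8.npy",allow_pickle=True).item()
```

```text
(no output)
```

View pics/w8z.png

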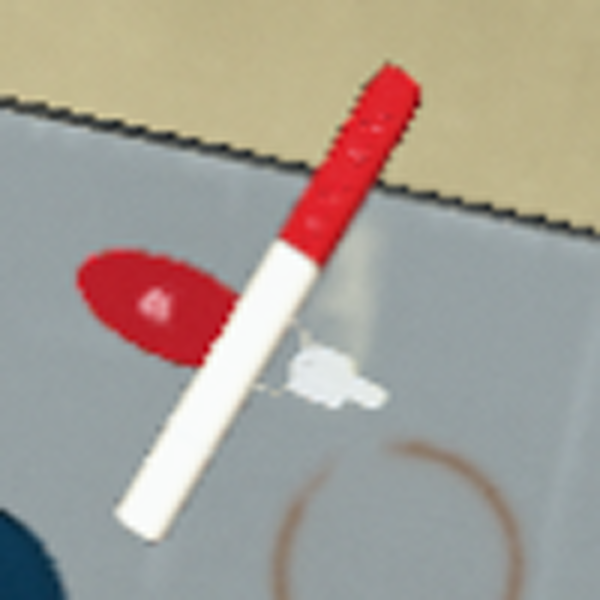

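Run:
```python
from h import *
m=np.load("w8.npy",allow_pickle=True).item()
o=np.array([270,25])
w=plane(m,np.array([[78,280],[388,400],[170,252],[150,350],[215,275],[195,365],[155,303]])/6+o,.005)[:,:2]
print(w.round(4).tolist(),np.linalg.norm(w[0]-w[1]),np.degrees(np.arctan2(*(w[1]-w[0])[::-1])))
p=plane(m,np.array([[135,528],[400,75],[300,250]])/6+o,.012)[:,:2]; print("pen",p.round(4).tolist(),np.linalg.norm(p[0]-p[1]))
e=plane(m,np.array([[5,100],[595,235],[340,175]])/6+o,0)[:,:2]; print("edge",e.round(4).tolist())
m1=np.load("w1.npy",allow_pickle=True).item(); im=cv2.imread("pics/w1.png")[:,:,::-1].copy(); h=hsv(im)
H,S,V=h[...,0],h[...,1],h[...,2]
for nm,mk in (("red",((H<6)|(H>172))&(S>150)&(V>60)),("blue",(H>105)&(H<125)&(S>150)&(V>70))):
  for s,c,pp in blobs(mk,60):
    if 220<c[0]<360 and 175<c[1]<260:
        w=plane(m1,pp,.008)[:,:2]; cc,sd,v=axis(w); print(nm,c.round(1),cc.round(4),(sd*4000).round(1))
```

```text
[[0.8671, 0.4112], [0.8539, 0.3227], [0.8789, 0.3881], [0.8536, 0.3891], [0.8757, 0.3752], [0.8522, 0.3763], [0.8656, 0.3898]] 0.08946438291911396 -98.47783675147646
pen [[0.807, 0.3844], [0.9314, 0.3369], [0.8854, 0.3538]] 0.1332009490596728
edge [[0.9075, 0.4382], [0.9067, 0.2767], [0.9073, 0.3473]]
red [236.9 187. ] [0.4462 0.0863] [26.5 54.3]
red [340.  205.1] [ 0.4569 -0.1299] [25.5 53.9]
blue [289.  193.9] [ 0.4562 -0.0211] [25.7 52.4]
blue [321.9 244.4] [ 0.3592 -0.1141] [33.4 72.1]
```

Run:
```python
from h import *
im=cv2.imread("pics/w8.png"); cv2.imwrite("pics/w8y.png",cv2.resize(im[20:220,110:310],None,fx=3,fy=3,interpolation=cv2.INTER_CUBIC))
```

```text
(no output)
```

View pics/w8y.png

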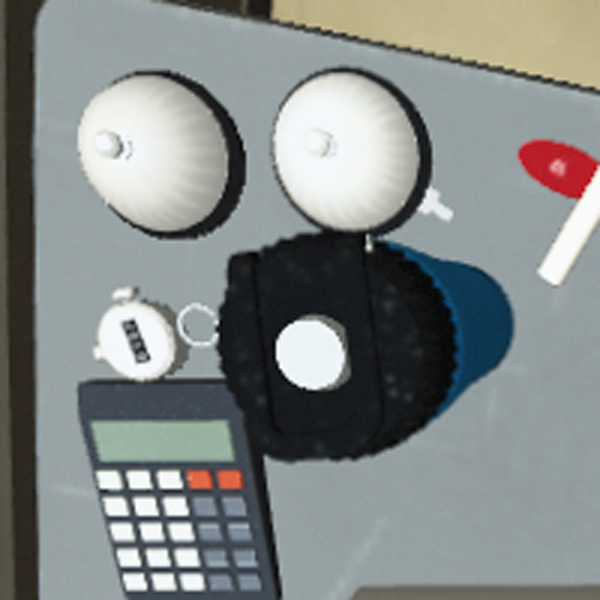

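Run:
```python
from h import *
m=np.load("w8.npy",allow_pickle=True).item()
o=np.array([110,20])
print(plane(m,np.array([[510,320],[480,375],[400,240],[430,195],[450,215],[345,70],[430,160],[275,150],[355,235]])/3+o,0)[:,:2].round(3).tolist())
# bottle from scene: base bottom, and top
ms=robot.camera_model("scene"); print(plane(ms,[[138,245],[103,250],[120,256]],0)[:,:2].round(3).tolist())
```

```text
[[0.78, 0.403], [0.745, 0.415], [0.811, 0.47], [0.838, 0.457], [0.83, 0.445], [0.891, 0.51], [0.856, 0.459], [0.844, 0.543], [0.809, 0.495]]
[[0.776, 0.404], [0.804, 0.477], [0.756, 0.448]]
```

Run:
```python
from h import *
im=robot.capture("scene")[:,:,::-1]; cv2.imwrite("pics/s8.png",cv2.resize(im[130:270,60:240],None,fx=4.4,fy=4.2,interpolation=cv2.INTER_CUBIC))
```

```text
(no output)
```

View pics/s8.png

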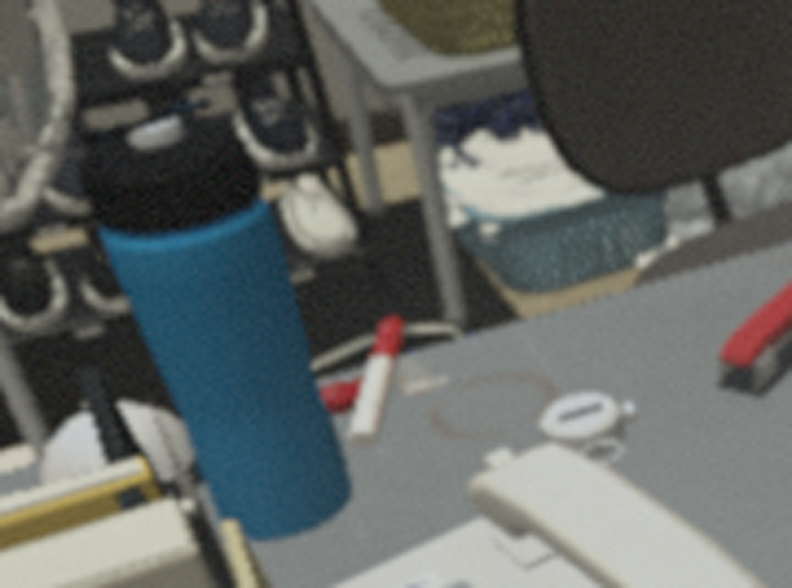

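There's a full-size (89 mm) red tag with a marker lying across it at about (0.866, 0.39), and a key end showing near a white dome. It's beyond the stated reach, so I'll test how far the arm gets while staying high.

```bash
python3 -m inch '[[0,30,0,-0.12,1],[0,60,0,-0.24,1],[0,90,0,-0.36,1],[0,110,0,-0.48,1],[0,125,-5,-0.6,1],[0,140,-15,-0.72,1],[0,140,-30,-0.84,1],[0,140,-40,-0.96,1]]'; python3 -c "
from h import *
s,r=show();print(s['joint_pos'].round(2))"
```

```text
time_s: 9.8
position: [0.8436, 0.3777, 0.3223]
eef_rot: [1.593, 1.506, 0.783]
force: [-0.2, -0.1, 0.2]
width: 0.0878
t 9.8 pos [0.8436 0.3777 0.3223] w 0.0878 F [-0.2 -0.1  0.2]
[[ 0.046  0.723  0.689]
 [ 0.046  0.688 -0.724]
 [-0.998  0.065 -0.001]]
[-0.5   1.11  0.62  0.14 -0.61  1.85 -1.23]
```

Run:
```python
from h import *
m=robot.camera_model("wrist"); im=robot.capture("wrist")[:,:,::-1]; cv2.imwrite("pics/w9.png",im); np.save("w9.npy",m,allow_pickle=True)
print(proj(m,[[.864,.39,.005],[.83,.45,0]]))
```

```text
[[323.49185687 159.29549792]
 [284.58709169 149.19403321]]
```

View pics/w9.png

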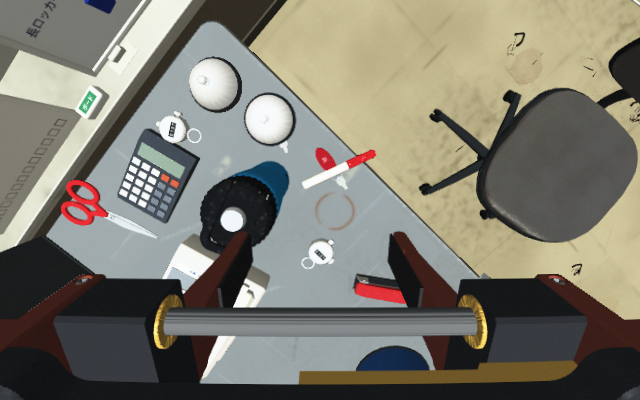

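```bash
python3 -m inch '[[0,-30,0,0.1,1],[0,-60,0,0.2,1],[0,-95,0,0.3,1],[0,-130,0,0.4,1],[0,-168,0,0.5,1],[0,-206,0,0.6,1],[0,-244,0,0.7,1],[0,-282,0,0.8,1]]'; python3 -c "
from h import *
s,r=show();print(s['joint_pos'].round(2))"
```

```text
time_s: 10.52
position: [0.6556, 0.2022, 0.3072]
eef_rot: [2.385, 1.504, 0.778]
force: [1.0, 0.2, 1.8]
width: 0.0878
t 10.52 pos [0.6556 0.2022 0.3072] w 0.0878 F [1.  0.2 1.8]
[[ 0.048  0.998 -0.035]
 [ 0.047 -0.038 -0.998]
 [-0.998  0.046 -0.049]]
[-0.9   0.54  0.88  1.41 -0.46  1.33 -1.62]
```

```bash
python3 -m inch '[[-5,-38,-10,0,1],[-10,-76,-20,0,1],[-15,-114,-30,0,1],[-20,-152,-40,0,1],[-25,-190,-50,0,1],[-30,-228,-60,0,1],[-40,-266,-70,0,1],[-50,-304,-80,0,1]]'; python3 -c "
from h import *
s,r=show();print(s['joint_pos'].round(2))"
```

```text
time_s: 11.18
position: [0.3496, 0.2907, 0.3467]
eef_rot: [2.359, 1.503, 0.757]
force: [-0.1, 1.4, 0.2]
width: 0.0879
t 11.18 pos [0.3496 0.2907 0.3467] w 0.0879 F [-0.1  1.4  0.2]
[[ 0.049  0.998 -0.031]
 [ 0.047 -0.033 -0.998]
 [-0.998  0.048 -0.048]]
[-1.72 -0.11  0.86  1.88  0.09  1.26 -2.49]
```

```bash
python3 -m inch '[[-2,-20,20,0,1],[-4,-40,42,0,1],[-6,-60,63,0,1],[-8,-80,85,0,1],[-8,-80,85,0,1]]'; python3 -c "
from h import *
s,r=show();print(s['joint_pos'].round(2))"
```

```text
time_s: 11.6
position: [0.2712, 0.2135, 0.3471]
eef_rot: [2.311, 1.5, 0.716]
force: [0.4, -0.4, 1.3]
width: 0.0878
t 11.6 pos [0.2712 0.2135 0.3471] w 0.0878 F [ 0.4 -0.4  1.3]
[[ 0.054  0.998 -0.023]
 [ 0.047 -0.025 -0.999]
 [-0.997  0.052 -0.048]]
[-1.27 -0.29  0.34  2.04  0.12  1.31 -2.56]
```

```bash
python3 -m inch '[[-2,-18,18,0,1],[-3,-30,32,0,1],[-4,-40,42,0,1],[-4,-40,42,0,1]]'; python3 -c "
from h import *
s,r=show();print(s['joint_pos'].round(2))"
```

```text
time_s: 11.93
position: [0.2532, 0.1908, 0.3495]
eef_rot: [2.252, 1.497, 0.66]
force: [-0.1, -0.6, 0.0]
width: 0.088
t 11.93 pos [0.2532 0.1908 0.3495] w 0.088 F [-0.1 -0.6  0. ]
[[ 0.058  0.998 -0.02 ]
 [ 0.045 -0.023 -0.999]
 [-0.997  0.057 -0.046]]
[-0.71 -0.29 -0.07  2.06 -0.01  1.3  -2.37]
```

```bash
python3 -m inch '[[0,35,0,0,1],[0,70,0,0,1],[0,105,0,0,1],[-10,140,0,0,1],[-20,175,5,0,1],[-30,190,10,0,1],[-30,190,10,0,1]]'; python3 -c "
from h import *
s,r=show();print(s['joint_pos'].round(2))"; python3 -m inch '[[38,0,0,0,1],[76,0,0,0,1],[114,0,0,0,1],[152,0,0,0,1],[190,0,0,0,1],[228,0,0,0,1]]';python3 -c "
from h import *
s,r=show();print(s['joint_pos'].round(2))";  python3 -m inch '[[15,0,0,0,1],[15,0,0,0,1]]';python3 -c "
from h import *
s,r=show();print(s['joint_pos'].round(2))"
```

```text
time_s: 12.52
position: [0.4425, 0.174, 0.3913]
eef_rot: [2.186, 1.495, 0.594]
force: [-0.4, 0.0, -0.3]
width: 0.088
t 12.52 pos [0.4425 0.174  0.3913] w 0.088 F [-0.4  0.  -0.3]
[[ 0.063  0.998 -0.02 ]
 [ 0.042 -0.023 -0.999]
 [-0.997  0.062 -0.044]]
[-0.63 -0.01  0.16  1.73 -0.01  1.34 -2.06]
time_s: 13.02
position: [0.4539, 0.1846, 0.1629]
eef_rot: [2.178, 1.494, 0.591]
force: [-0.3, 0.3, 0.4]
width: 0.088
t 13.02 pos [0.4539 0.1846 0.1629] w 0.088 F [-0.3  0.3  0.4]
[[ 0.064  0.998 -0.015]
 [ 0.043 -0.018 -0.999]
 [-0.997  0.063 -0.044]]
[-0.61  0.2   0.15  2.06 -0.06  0.81 -2.01]
time_s: 13.18
position: [0.4495, 0.1853, 0.1445]
eef_rot: [2.184, 1.501, 0.603]
force: [-1.1, 0.6, 0.1]
width: 0.0878
t 13.18 pos [0.4495 0.1853 0.1445] w 0.0878 F [-1.1  0.6  0.1]
[[ 0.058  0.998 -0.01 ]
 [ 0.04  -0.012 -0.999]
 [-0.998  0.057 -0.04 ]]
[-0.61  0.23  0.15  2.08 -0.06  0.77 -2.01]
```

```bash
T='from h import *
s,r=show()'
python3 -m inch '[[-15,0,0,0,1],[-30,0,0,0,1],[-50,0,0,0,1],[-70,0,0,0,1],[-85,0,0,0,1],[-95,0,0,0,1],[-100,0,0,0,1],[-100,0,0,0,1]]' >/dev/null; python3 -c "$T"
python3 -m inch '[[40,0,0,0,1],[80,0,0,0,1],[80,0,0,0,1]]'>/dev/null;  python3 -c "$T"
python3 -m inch '[[0,0,0,0,1]]'>/dev/null;  python3 -c "$T"
python3 -m inch '[[0,0,0,0,1]]'>/dev/null;  python3 -c "$T"
```

```text
t 13.85 pos [0.4435 0.1819 0.2461] w 0.0878 F [ 0.5  0.5 -0. ]
[[ 0.061  0.998 -0.008]
 [ 0.041 -0.011 -0.999]
 [-0.997  0.06  -0.042]]
t 14.1 pos [0.4441 0.1836 0.16  ] w 0.0881 F [-1.3 -0.1 -1.2]
[[ 0.051  0.999 -0.007]
 [ 0.036 -0.009 -0.999]
 [-0.998  0.051 -0.036]]
t 14.18 pos [0.4431 0.1832 0.1592] w 0.0877 F [0.1 0.1 0. ]
[[ 0.048  0.999 -0.007]
 [ 0.034 -0.009 -0.999]
 [-0.998  0.048 -0.034]]
t 14.27 pos [0.4424 0.1829 0.1592] w 0.0877 F [-0.2  0.3 -0.4]
[[ 0.046  0.999 -0.007]
 [ 0.032 -0.009 -0.999]
 [-0.998  0.046 -0.033]]
```

```bash
T='from h import *
s,r=show()'
python3 -m inch '[[-15,0,0,0,1],[-30,0,0,0,1],[-50,0,0,0,1],[-70,0,0,0,1],[-85,0,0,0,1],[-95,0,0,0,1],[-100,0,0,0,1],[-100,0,0,0,1]]' >/dev/null; python3 -c "$T"
python3 -m inch '[[40,0,0,0,1],[80,0,0,0,1],[80,0,0,0,1]]'>/dev/null
python3 -m inch '[[0,0,0,0,1]]'>/dev/null
python3 -m inch '[[0,0,0,0,1]]'>/dev/null;  python3 -c "$T"
python3 -m inch '[[-10,0,0,0,1],[-25,0,0,0,1],[-40,0,0,0,1],[-55,0,0,0,1],[-65,0,0,0,1],[-75,0,0,0,1],[-80,0,0,0,1],[-80,0,0,0,1]]' >/dev/null
python3 -m inch '[[40,0,0,0,1],[80,0,0,0,1],[80,0,0,0,1]]'>/dev/null
python3 -m inch '[[0,0,0,0,1]]'>/dev/null
python3 -m inch '[[0,0,0,0,1]]'>/dev/null;  python3 -c "$T"
```

```text
t 14.93 pos [0.4383 0.1799 0.2608] w 0.0875 F [-0.6 -0.4  0.5]
[[ 0.049  0.999 -0.007]
 [ 0.034 -0.009 -0.999]
 [-0.998  0.049 -0.034]]
t 15.35 pos [0.4371 0.1801 0.1742] w 0.0878 F [ 0.2 -0.6  0.8]
[[ 0.035  0.999 -0.007]
 [ 0.025 -0.008 -1.   ]
 [-0.999  0.035 -0.026]]
t 16.43 pos [0.4328 0.1779 0.1692] w 0.0877 F [ 0.3 -0.4  0.3]
[[ 0.023  1.    -0.007]
 [ 0.018 -0.008 -1.   ]
 [-1.     0.023 -0.018]]
```

```bash
T='from h import *
s,r=show()'
python3 -m inch '[[-10,0,0,0,1],[-25,0,0,0,1],[-40,0,0,0,1],[-55,0,0,0,1],[-65,0,0,0,1],[-75,0,0,0,1],[-80,0,0,0,1],[-80,0,0,0,1]]' >/dev/null
python3 -m inch '[[40,0,0,0,1],[80,0,0,0,1],[80,0,0,0,1]]'>/dev/null
python3 -m inch '[[0,0,0,0,1]]'>/dev/null
python3 -m inch '[[0,0,0,0,1]]'>/dev/null;  python3 -c "$T"
python3 -m inch '[[-10,0,0,0,1],[-25,0,0,0,1],[-40,0,0,0,1],[-55,0,0,0,1],[-65,0,0,0,1],[-75,0,0,0,1],[-80,0,0,0,1],[-80,0,0,0,1]]' >/dev/null
python3 -m inch '[[40,0,0,0,1],[80,0,0,0,1],[80,0,0,0,1]]'>/dev/null
python3 -m inch '[[0,0,0,0,1]]'>/dev/null
python3 -m inch '[[0,0,0,0,1]]'>/dev/null;  python3 -c "$T"
```

```text
t 17.52 pos [0.4284 0.1758 0.1644] w 0.0877 F [0.6 0.5 0.7]
[[ 0.011  1.    -0.007]
 [ 0.011 -0.007 -1.   ]
 [-1.     0.011 -0.011]]
t 18.6 pos [0.4241 0.1736 0.1597] w 0.0877 F [-0.2 -1.   0.3]
[[-0.     1.    -0.007]
 [ 0.004 -0.007 -1.   ]
 [-1.    -0.    -0.004]]
```

```bash
python3 -m inch '[[-25,-5,15,0,1],[-60,-15,40,0,1],[-95,-25,68,0,1],[-130,-35,96,0,1],[-160,-45,124,0,1],[-180,-55,150,0,1],[-195,-60,165,0,1],[-200,-60,170,0,1]]'
python3 - <<'E'
from h import *
show(); m=robot.camera_model("wrist"); cv2.imwrite("pics/w10.png",robot.capture("wrist")[:,:,::-1]); np.save("w10.npy",m,allow_pickle=True)
E
```

```text
time_s: 19.27
position: [0.3631, 0.0001, 0.3641]
eef_rot: [2.353, 1.56, 0.771]
force: [0.5, 1.1, 0.7]
width: 0.0877
t 19.27 pos [3.631e-01 1.000e-04 3.641e-01] w 0.0877 F [0.5 1.1 0.7]
[[ 0.007  1.    -0.012]
 [ 0.007 -0.012 -1.   ]
 [-1.     0.007 -0.007]]
```

View pics/w10.png

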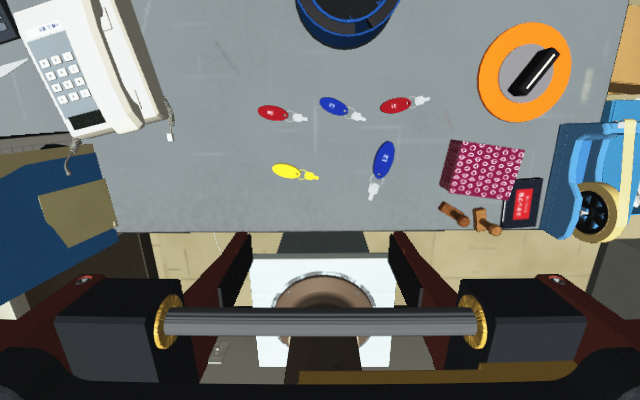

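```bash
cat >> h.py <<'E'
def tags(m,im,zz=.007):
    h=hsv(im); H,S,V=h[...,0],h[...,1],h[...,2]; out=[]
    for nm,mk in (("red",((H<6)|(H>172))&(S>150)&(V>60)),("blue",(H>105)&(H<128)&(S>150)&(V>60)),("yel",(H>22)&(H<34)&(S>150))):
        mk=cv2.morphologyEx(mk.astype(np.uint8),cv2.MORPH_CLOSE,np.ones((5,5)))
        for s,c,pp in blobs(mk,60):
            w=plane(m,pp,zz)[:,:2]; cc,sd,v=axis(w)
            if 38<sd[1]*4000<85 and 18<sd[0]*4000<45 and cc[0]>.25: print(nm,c.round(1),"grip",cc.round(4),"size",(sd*4000).round(1),"ang",np.degrees(np.arctan2(v[1],v[0])).round(1)%180)
E
python3 - <<'E'
from h import *
m=np.load("w10.npy",allow_pickle=True).item(); im=cv2.imread("pics/w10.png")[:,:,::-1].copy(); tags(m,im)
E
```

```text
red [395.2 105. ] grip [ 0.4561 -0.13  ] size [24.1 53.7] ang 100.6
red [272.4 112.6] grip [0.4455 0.0866] size [24.2 53.5] ang 79.5
red [522.4 203.6] grip [ 0.2713 -0.3931] size [38.8 74.6] ang 5.0
blue [333.2 105.8] grip [ 0.4556 -0.0211] size [24.3 52.6] ang 66.6
blue [383.5 159.4] grip [ 0.36   -0.1145] size [33.2 70.1] ang 165.8
yel [286.  170.4] grip [0.341  0.0672] size [25.4 53.4] ang 75.5
```

```bash
python3 -m inch '[[10,8,-8,-0.12,1],[30,20,-20,-0.24,1],[55,35,-36,-0.36,1],[80,50,-54,-0.48,1],[105,65,-70,-0.6,1],[125,75,-80,-0.72,1],[140,80,-86,-0.84,1],[145,80,-86,-0.96,1]]' 30; python3 -m inch '[[5,0,0,-0.12,1],[10,0,0,-0.24,1],[15,0,0,-0.36,1],[20,0,0,-0.44,1],[20,0,0,-0.44,1]]'
python3 - <<'E'
from h import *
s,r=show(); print(np.degrees(np.arctan2(r[1,2],r[0,2])),s["joint_pos"].round(2)); m=robot.camera_model("wrist"); im=robot.capture("wrist"); cv2.imwrite("pics/w11.png",im[:,:,::-1]); tags(m,im)
E
```

```text
time_s: 19.98
position: [0.4451, 0.0896, 0.2164]
eef_rot: [1.686, 1.564, 1.074]
force: [-0.4, -0.0, 0.0]
width: 0.0878
time_s: 20.4
position: [0.4445, 0.0908, 0.1953]
eef_rot: [1.578, 1.566, 1.41]
force: [0.5, 0.4, 0.1]
width: 0.0879
t 20.4 pos [0.4445 0.0908 0.1953] w 0.0879 F [0.5 0.4 0.1]
[[ 0.001  0.167  0.986]
 [ 0.005  0.986 -0.167]
 [-1.     0.005 -0.   ]]
-9.609395282109547 [-0.54  0.14  0.26  2.04 -0.05  0.96 -0.42]
red [321.4 182.2] grip [0.4457 0.087 ] size [23.6 54.5] ang 79.1
blue [341.1 255. ] grip [ 0.4555 -0.0206] size [24.5 55.4] ang 69.4
yel [246.1 210. ] grip [0.3411 0.0662] size [25.2 62.2] ang 75.8
```

View pics/w11.png

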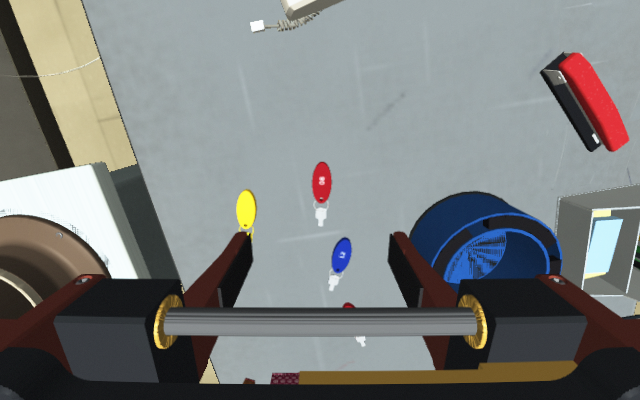

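```bash
python3 -m inch '[[15,-2,1,0,0.1],[45,-4,2,0,0.1],[80,-4,2,0,0.1],[115,-4,2,0,0.1],[145,-4,2,0,0.1],[165,-4,2,0,0.1],[175,-4,2,0,0.1],[178,-4,2,0,0.1]]'; python3 -m inch '[[6,0,0,0,0.1],[11,0,0,0,0.1],[11,0,0,0,0.1]]'; python3 -c "
from h import *
show()"
```

```text
time_s: 21.12
position: [0.4456, 0.0875, 0.0164]
eef_rot: [1.985, 1.566, 1.81]
force: [-0.1, 0.3, 0.3]
width: 0.0485
time_s: 21.37
position: [0.4459, 0.0878, 0.0055]
eef_rot: [1.852, 1.566, 1.677]
force: [-0.4, 0.1, 0.4]
width: 0.0486
t 21.37 pos [0.4459 0.0878 0.0055] w 0.0486 F [-0.4  0.1  0.4]
[[-0.001  0.174  0.985]
 [ 0.005  0.985 -0.174]
 [-1.     0.005 -0.001]]
```

Good alignment. Down 3 mm, then grip.

```bash
python3 -m inch '[[2,0,0,0,0.1],[3,0,0,0,0.1],[3,0,0,0,-1],[3,0,0,0,-1],[3,0,0,0,-1],[3,0,0,0,-1],[3,0,0,0,-1],[3,0,0,0,-1]]' 30;python3 -m inch '[[-10,0,0,0,-1],[-25,0,0,0,-1],[-50,0,0,0,-1],[-80,0,0,0,-1],[-110,0,0,0,-1],[-130,0,0,0,-1],[-145,0,0,0,-1],[-150,0,0,0,-1]]'; python3 -c "
from h import *
show()"
```

```text
time_s: 22.03
position: [0.446, 0.0878, 0.0027]
eef_rot: [1.785, 1.566, 1.609]
force: [-0.9, 0.3, 1.8]
width: 0.0239
time_s: 22.7
position: [0.4471, 0.0873, 0.1556]
eef_rot: [1.245, 1.563, 1.069]
force: [0.6, 0.4, -0.6]
width: 0.0235
t 22.7 pos [0.4471 0.0873 0.1556] w 0.0235 F [ 0.6  0.4 -0.6]
[[ 0.004  0.175  0.985]
 [ 0.007  0.985 -0.175]
 [-1.     0.007  0.002]]
```

```bash
python3 -m inch '[[-5,-8,20,0,-1],[-5,-20,50,0,-1],[-5,-34,88,0,-1],[-5,-49,126,0,-1],[-5,-62,160,0,-1],[-5,-71,185,0,-1],[-5,-76,197,0,-1],[-5,-77,200,0,-1]]'
python3 - <<'E'
from h import *
s,r=show(); m=robot.camera_model("wrist"); im=robot.capture("wrist"); cv2.imwrite("pics/w12.png",im[:,:,::-1]); np.save("w12.npy",m,allow_pickle=True)
E
```

```text
time_s: 23.37
position: [0.6316, -0.0259, 0.1594]
eef_rot: [1.263, 1.565, 1.085]
force: [-0.7, -0.2, -0.2]
width: 0.0238
t 23.37 pos [ 0.6316 -0.0259  0.1594] w 0.0238 F [-0.7 -0.2 -0.2]
[[ 0.003  0.177  0.984]
 [ 0.005  0.984 -0.177]
 [-1.     0.005  0.002]]
```

View pics/w12.png

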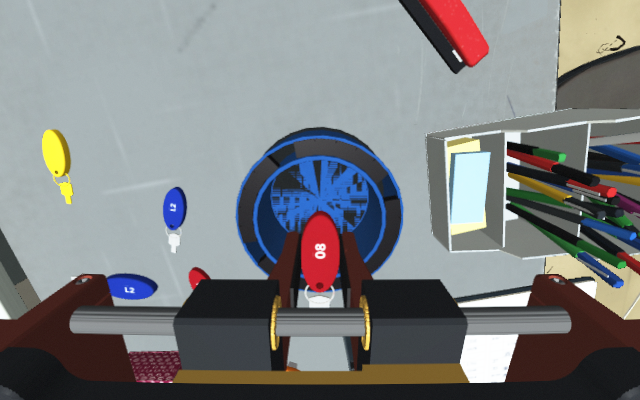

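```bash
python3 -m inch '[[15,2,0,0,-1],[40,2,0,0,-1],[65,2,0,0,-1],[85,2,0,0,-1],[98,2,0,0,-1],[104,2,0,0,-1],[105,2,0,0,-1]]';  python3 -m inch '[[0,0,0,0,0],[0,0,0,0,0.1],[0,0,0,0,0.1],[0,0,0,0,0.1],[0,0,0,0,0.1],[0,0,0,0,0.1]]'; python3 -c "
from h import *
show()"; python3 -m inch '[[-15,0,0,0,0.1],[-45,0,0,0,0.1],[-80,0,0,0,0.1],[-115,0,0,0,0.1],[-140,0,-10,0,0.1],[-155,0,-20,0,0.1],[-165,0,-30,0,0.1],[-165,0,-30,0,0.1]]'
python3 - <<'E'
from h import *
s,r=show(); m=robot.camera_model("wrist"); im=robot.capture("wrist"); cv2.imwrite("pics/w13.png",im[:,:,::-1]); np.save("w13.npy",m,allow_pickle=True); tags(m,im); im=robot.capture("top"); cv2.imwrite("pics/t13.png",im[:,:,::-1]); tags(robot.camera_model("top"),im)
E
```

```text
time_s: 24.0
position: [0.6303, -0.0217, 0.0535]
eef_rot: [1.748, 1.565, 1.571]
force: [0.7, -0.5, -0.1]
width: 0.0235
time_s: 24.5
position: [0.6306, -0.0217, 0.054]
eef_rot: [1.616, 1.565, 1.439]
force: [-0.5, -0.3, -0.4]
width: 0.0481
t 24.5 pos [ 0.6306 -0.0217  0.054 ] w 0.0481 F [-0.5 -0.3 -0.4]
[[ 0.001  0.176  0.984]
 [ 0.006  0.984 -0.176]
 [-1.     0.006 -0.   ]]
time_s: 25.17
position: [0.6009, -0.0173, 0.2219]
eef_rot: [1.161, 1.563, 0.984]
force: [0.9, -0.8, 0.1]
width: 0.0484
t 25.17 pos [ 0.6009 -0.0173  0.2219] w 0.0484 F [ 0.9 -0.8  0.1]
[[ 0.004  0.176  0.984]
 [ 0.007  0.984 -0.176]
 [-1.     0.007  0.003]]
red [342.4 176.5] grip [ 0.6315 -0.0245] size [25.3 55.2] ang 72.8
blue [218.1 195.7] grip [ 0.4557 -0.0209] size [25.5 54.3] ang 64.8
blue [174.7 264.2] grip [ 0.359  -0.1144] size [37.7 73.7] ang 169.0
yel [119.2 148.6] grip [0.3419 0.0667] size [29.9 56.5] ang 73.8
red [453.5 304.1] grip [ 0.2708 -0.3903] size [42.7 76.8] ang 3.5999999999999943
blue [482.3 275.4] grip [ 0.3511 -0.4791] size [25.  56.9] ang 179.3
```

View pics/w13.png

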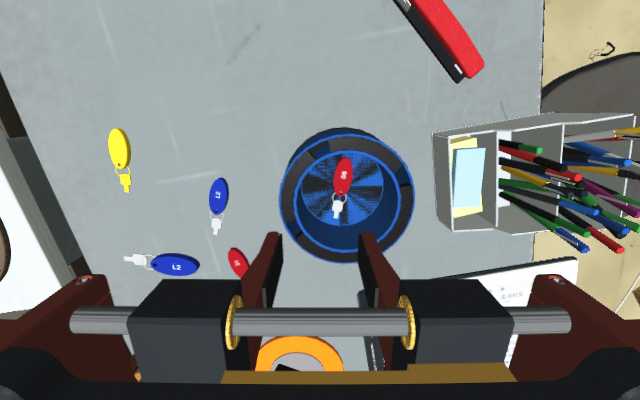

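```bash
python3 -m inch '[[0,-4,-18,0.05,0.1],[5,-10,-48,0.1,0.1],[15,-17,-84,0.15,0.1],[35,-23,-112,0.2,0.1],[60,-27,-132,0.24,0.1],[85,-29,-142,0.24,0.1],[100,-29,-142,0.24,0.1],[105,-29,-142,0.24,0.1]]'
python3 - <<'E'
from h import *
s,r=show(); print(np.degrees(np.arctan2(r[1,2],r[0,2])));m=robot.camera_model("wrist"); im=robot.capture("wrist"); cv2.imwrite("pics/w14.png",im[:,:,::-1]); tags(m,im)
E
```

```text
time_s: 25.93
position: [0.4544, -0.0204, 0.1112]
eef_rot: [2.476, 1.565, 2.06]
force: [-0.5, 0.6, 0.2]
width: 0.0485
t 25.93 pos [ 0.4544 -0.0204  0.1112] w 0.0485 F [-0.5  0.6  0.2]
[[-0.003  0.405  0.914]
 [ 0.005  0.914 -0.405]
 [-1.     0.004 -0.005]]
-23.866366066133722
red [500.9 132.9] grip [ 0.6342 -0.0288] size [27.8 51.3] ang 60.8
blue [322.1 199.1] grip [ 0.4556 -0.021 ] size [24.2 54.5] ang 67.1
blue [289.8 298.7] grip [ 0.3754 -0.1137] size [27.  43.5] ang 154.7
yel [177.1 164.5] grip [0.3417 0.0673] size [28.4 55.6] ang 75.5
```

```bash
python3 -m inch '[[15,0,1,0,0.1],[40,0,1,0,0.1],[65,-1,1,0,0.1],[85,-1,1,0,0.1],[97,-1,1,0,0.1],[103,-1,1,0,0.1],[107,-1,1,0,0.1],[108,-1,1,0,0.1]]'; python3 -c "
from h import *
show()"
```

```text
time_s: 26.65
position: [0.4561, -0.0213, 0.0034]
eef_rot: [2.393, 1.565, 1.976]
force: [1.0, 0.2, -0.2]
width: 0.0483
t 26.65 pos [ 0.4561 -0.0213  0.0034] w 0.0483 F [ 1.   0.2 -0.2]
[[-0.002  0.405  0.914]
 [ 0.005  0.914 -0.405]
 [-1.     0.004 -0.004]]
```

```bash
python3 -m inch '[[0,0,0,0,-1],[0,0,0,0,-1],[0,0,0,0,-1],[0,0,0,0,-1],[0,0,0,0,-1],[0,0,0,0,-1]]' 30;python3 -m inch '[[-10,0,0,0,-1],[-25,0,0,0,-1],[-50,0,0,0,-1],[-80,0,0,0,-1],[-110,0,0,0,-1],[-130,0,0,0,-1],[-145,0,0,0,-1],[-150,0,0,0,-1]]'; python3 -c "
from h import *
show()"; python3 -m inch '[[0,7,18,0,-1],[0,17,42,0,-1],[0,30,72,0,-1],[0,43,104,0,-1],[0,55,132,0,-1],[0,64,153,0,-1],[0,68,163,0,-1],[0,69,165,0,-1]]';  python3 -c "
from h import *
show()"
```

```text
time_s: 27.15
position: [0.4566, -0.0212, 0.004]
eef_rot: [2.174, 1.565, 1.758]
force: [-0.5, -0.5, 6.8]
width: 0.0231
time_s: 27.82
position: [0.4577, -0.0221, 0.1569]
eef_rot: [1.539, 1.564, 1.122]
force: [-0.4, 0.5, 0.1]
width: 0.0231
t 27.82 pos [ 0.4577 -0.0221  0.1569] w 0.0231 F [-0.4  0.5  0.1]
[[ 0.003  0.405  0.914]
 [ 0.006  0.914 -0.405]
 [-1.     0.007  0.   ]]
time_s: 28.48
position: [0.6377, -0.0259, 0.156]
eef_rot: [1.654, 1.565, 1.237]
force: [0.1, -0.1, -0.1]
width: 0.0236
t 28.48 pos [ 0.6377 -0.0259  0.156 ] w 0.0236 F [ 0.1 -0.1 -0.1]
[[ 0.002  0.405  0.914]
 [ 0.005  0.914 -0.405]
 [-1.     0.006 -0.   ]]
```

```bash
python3 -m inch '[[15,0,-2,0,-1],[40,0,-2,0,-1],[62,0,-2,0,-1],[80,0,-2,0,-1],[90,0,-2,0,-1],[94,0,-2,0,-1],[95,0,-2,0,-1]]';  python3 -m inch '[[0,0,0,0,0],[0,0,0,0,0.1],[0,0,0,0,0.1],[0,0,0,0,0.1],[0,0,0,0,0.1],[0,0,0,0,0.1]]'; python3 -m inch '[[-15,0,0,0,0.1],[-45,0,0,0,0.1],[-80,0,0,0,0.1],[-115,0,0,0,0.1],[-140,0,-10,0,0.1],[-155,0,-20,0,0.1],[-160,0,-30,0,0.1],[-160,0,-30,0,0.1]]'
python3 - <<'E'
from h import *
s,r=show(); m=robot.camera_model("wrist"); im=robot.capture("wrist"); cv2.imwrite("pics/w15.png",im[:,:,::-1]); tags(m,im)
E
```

```text
time_s: 29.07
position: [0.6352, -0.0246, 0.0605]
eef_rot: [1.908, 1.566, 1.491]
force: [0.2, 0.1, -0.4]
width: 0.0235
time_s: 29.57
position: [0.6354, -0.0246, 0.0609]
eef_rot: [1.793, 1.565, 1.376]
force: [0.0, -0.0, -0.8]
width: 0.0483
time_s: 30.23
position: [0.6072, -0.0123, 0.2223]
eef_rot: [1.58, 1.564, 1.164]
force: [-0.1, 0.9, -0.9]
width: 0.048
t 30.23 pos [ 0.6072 -0.0123  0.2223] w 0.048 F [-0.1  0.9 -0.9]
[[ 0.003  0.404  0.915]
 [ 0.006  0.915 -0.404]
 [-1.     0.007 -0.   ]]
yel [127.3 198.9] grip [0.3419 0.0673] size [29.9 56.4] ang 71.6
```

View pics/w15.png

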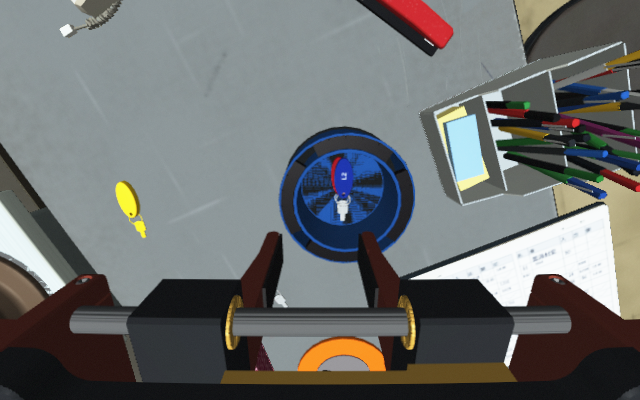

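```bash
python3 -m inch '[[0,-15,-8,-0.06,0.1],[0,-40,-21,-0.14,0.1],[0,-73,-39,-0.24,0.1],[0,-108,-58,-0.34,0.1],[5,-138,-74,-0.44,0.1],[10,-158,-85,-0.52,0.1],[15,-168,-90,-0.6,0.1],[15,-169,-90,-0.6,0.1]]'
python3 - <<'E'
from h import *
s,r=show(); print(np.degrees(np.arctan2(r[1,2],r[0,2])));m=robot.camera_model("wrist"); im=robot.capture("wrist"); cv2.imwrite("pics/w16.png",im[:,:,::-1]); tags(m,im)
E
```

```text
time_s: 30.95
position: [0.4538, -0.1325, 0.2032]
eef_rot: [1.757, 1.564, 1.941]
force: [-0.5, -0.2, -0.2]
width: 0.0483
t 30.95 pos [ 0.4538 -0.1325  0.2032] w 0.0483 F [-0.5 -0.2 -0.2]
[[-0.002 -0.183  0.983]
 [ 0.006  0.983  0.183]
 [-1.     0.006 -0.001]]
10.555407900027037
red [322.  176.5] grip [ 0.4558 -0.1297] size [24.1 53.6] ang 100.8
blue [249.3 150.9] grip [ 0.3588 -0.1139] size [33.8 71.2] ang 165.9
yel [242.8  17.7] grip [0.3341 0.0336] size [18.8 57.8] ang 72.4
```

View pics/w16.png

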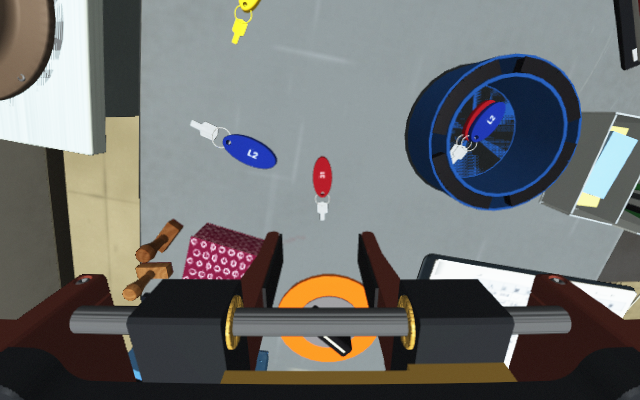

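```bash
python3 -m inch '[[15,1,1,0,0.1],[45,1,2,0,0.1],[82,1,3,0,0.1],[119,1,3,0,0.1],[150,1,3,0,0.1],[172,1,3,0,0.1],[183,1,3,0,0.1],[186,1,3,0,0.1]]'; python3 -m inch '[[6,0,0,0,0.1],[11,0,0,0,0.1],[13,0,0,0,0.1],[14,0,0,0,0.1],[14,0,0,0,0.1]]'; python3 -c "
from h import *
show()"
```

```text
time_s: 31.67
position: [0.4573, -0.1277, 0.0149]
eef_rot: [2.094, 1.562, 2.273]
force: [0.2, -0.4, 0.5]
width: 0.0478
time_s: 32.08
position: [0.4576, -0.1276, 0.0012]
eef_rot: [2.025, 1.563, 2.204]
force: [1.1, 0.2, -0.8]
width: 0.0484
t 32.08 pos [ 0.4576 -0.1276  0.0012] w 0.0484 F [ 1.1  0.2 -0.8]
[[-0.005 -0.178  0.984]
 [ 0.007  0.984  0.178]
 [-1.     0.007 -0.004]]
```

```bash
python3 -m inch '[[-1,0,0,0,-1],[-1,0,0,0,-1],[-1,0,0,0,-1],[-1,0,0,0,-1],[-1,0,0,0,-1],[-1,0,0,0,-1]]' 30;python3 -m inch '[[-10,0,0,0,-1],[-25,0,0,0,-1],[-50,0,0,0,-1],[-80,0,0,0,-1],[-110,0,0,0,-1],[-130,0,0,0,-1],[-145,0,0,0,-1],[-150,0,0,0,-1]]'; python3 -c "
from h import *
show()"; python3 -m inch '[[0,8,18,0,-1],[0,19,46,0,-1],[0,33,80,0,-1],[0,47,116,0,-1],[0,60,148,0,-1],[0,68,170,0,-1],[0,72,181,0,-1],[0,73,183,0,-1]]';  python3 -c "
from h import *
show()"
```

```text
time_s: 32.58
position: [0.4579, -0.1276, 0.0026]
eef_rot: [1.966, 1.563, 2.145]
force: [-0.8, -0.3, 5.3]
width: 0.0234
time_s: 33.25
position: [0.4596, -0.129, 0.1554]
eef_rot: [1.455, 1.564, 1.634]
force: [0.2, 0.3, -1.0]
width: 0.0237
t 33.25 pos [ 0.4596 -0.129   0.1554] w 0.0237 F [ 0.2  0.3 -1. ]
[[-0.    -0.178  0.984]
 [ 0.007  0.984  0.178]
 [-1.     0.007  0.001]]
time_s: 33.92
position: [0.6278, -0.0224, 0.1547]
eef_rot: [1.617, 1.564, 1.799]
force: [-0.0, 0.7, -0.9]
width: 0.0235
t 33.92 pos [ 0.6278 -0.0224  0.1547] w 0.0235 F [-0.   0.7 -0.9]
[[-0.002 -0.18   0.984]
 [ 0.007  0.984  0.18 ]
 [-1.     0.007 -0.   ]]
```

```bash
python3 -m inch '[[15,-1,-2,0,-1],[40,-2,-2,0,-1],[60,-2,-2,0,-1],[75,-2,-2,0,-1],[83,-2,-2,0,-1],[87,-2,-2,0,-1],[88,-2,-2,0,-1]]';  python3 -m inch '[[0,0,0,0,0],[0,0,0,0,0.1],[0,0,0,0,0.1],[0,0,0,0,0.1],[0,0,0,0,0.1],[0,0,0,0,0.1]]'; python3 -m inch '[[-15,0,0,0,0.1],[-45,0,0,0,0.1],[-82,0,0,0,0.1],[-120,0,0,0,0.1],[-155,0,-10,0,0.1],[-180,0,-20,0,0.1],[-195,0,-30,0,0.1],[-198,0,-30,0,0.1]]'
python3 - <<'E'
from h import *
s,r=show(); print(s["joint_pos"].round(2));m=robot.camera_model("wrist"); im=robot.capture("wrist"); cv2.imwrite("pics/w17.png",im[:,:,::-1]);np.save("w17.npy",m,allow_pickle=True); tags(m,im)
im=robot.capture("top"); cv2.imwrite("pics/t17.png",im[:,:,::-1])
E
```

```text
time_s: 34.5
position: [0.6254, -0.0247, 0.0663]
eef_rot: [1.78, 1.564, 1.961]
force: [-0.5, -0.1, 0.1]
width: 0.0232
time_s: 35.0
position: [0.6256, -0.0246, 0.0666]
eef_rot: [1.705, 1.564, 1.886]
force: [0.2, 0.6, -0.2]
width: 0.0484
time_s: 35.67
position: [0.5967, -0.0322, 0.2685]
eef_rot: [0.982, 1.563, 1.162]
force: [0.8, -0.7, -0.3]
width: 0.0487
t 35.67 pos [ 0.5967 -0.0322  0.2685] w 0.0487 F [ 0.8 -0.7 -0.3]
[[ 0.003 -0.179  0.984]
 [ 0.007  0.984  0.179]
 [-1.     0.006  0.004]]
[-0.28  0.33  0.35  1.63 -0.13  1.2   0.27]
red [340.6 170.7] grip [ 0.6296 -0.0297] size [26.4 60.7] ang 97.3
blue [161.6 192.6] grip [ 0.359 -0.114] size [35.9 73. ] ang 167.8
yel [151.9  67.4] grip [0.3417 0.0673] size [28.6 55.1] ang 74.6
```

View pics/w17.png

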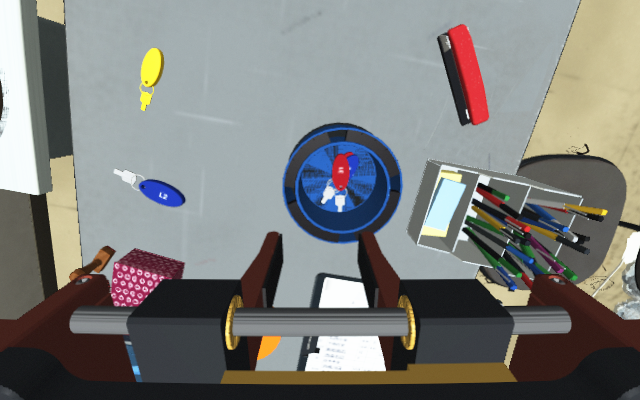

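View pics/t17.png

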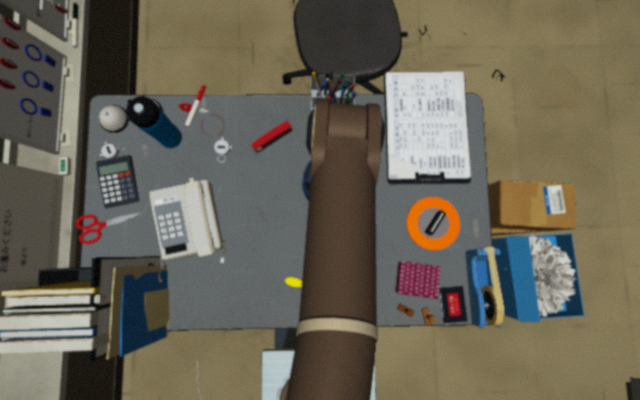

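Run:
```python
import cv2
im=cv2.imread("pics/w17.png")
cv2.imwrite("pics/w17z.png",cv2.resize(im[115:250,275:410],None,fx=4.4,fy=4.4,interpolation=cv2.INTER_CUBIC))
```

```text
(no output)
```

View pics/w17z.png

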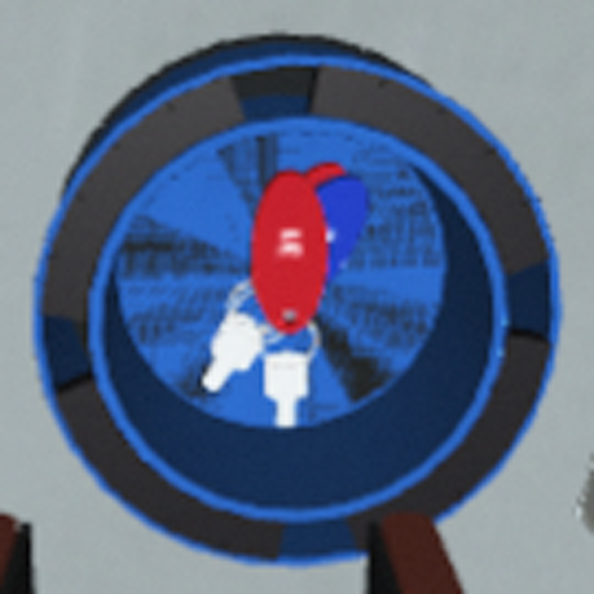

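Run:
```python
from h import *
m=np.load("w17.npy",allow_pickle=True).item(); o=np.array([275,115])
P=np.array([[36,300],[560,300],[298,58],[300,563],[105,140],[490,132],[115,490],[492,480]])
w=plane(m,P/4.4+o,.077)[:,:2]
A=np.c_[2*w,np.ones(len(w))]; s=np.linalg.lstsq(A,(w**2).sum(1),rcond=None)[0]; C=s[:2]; print("drum outer",C.round(4),np.sqrt(s[2]+C@C).round(4))
P=np.array([[91,310],[505,308],[298,115],[300,521]])
w=plane(m,P/4.4+o,.080)[:,:2]
A=np.c_[2*w,np.ones(len(w))]; s=np.linalg.lstsq(A,(w**2).sum(1),rcond=None)[0]; print("pot outer",s[:2].round(4),np.sqrt(s[2]+s[:2]@s[:2]).round(4))
for n,e in dict(top=[[238,95],[316,95]],right=[[528,268],[530,341]],left=[[66,318],[72,389]],bot=[[281,540],[352,537]]).items():
    q=plane(m,np.array(e)/4.4+o,.078)[:,:2]-C; a=np.degrees(np.arctan2(q[:,1],q[:,0])); print(n,a.round(1),a.mean().round(1),np.linalg.norm(q,axis=1).round(4))
```

```text
drum outer [ 0.6295 -0.0394] 0.0776
pot outer [ 0.6289 -0.0396] 0.0614
top [116.1  97.8] 106.9 [0.0696 0.0671]
right [25.2  6.5] 15.9 [0.0687 0.0689]
left [-171.8 -153.6] -162.7 [0.069  0.0706]
bot [-83.  -64.8] -73.9 [0.0693 0.0706]
```

```bash
python3 -m inch '[[0,-18,-9,-0.05,0.1],[0,-48,-24,-0.1,0.3],[0,-84,-42,-0.15,0.5],[0,-120,-60,-0.2,0.5],[0,-155,-78,-0.25,0.5],[0,-185,-94,-0.3,0.5],[0,-205,-104,-0.34,0.5],[0,-210,-107,-0.34,0.5]]'; python3 -m inch '[[0,-14,-10,0,0.5],[0,-35,-27,0,0.5],[0,-55,-44,0,0.5],[0,-68,-55,0,0.5],[0,-74,-60,0,0.5],[0,-74,-60,0,0.5]]'
python3 - <<'E'
from h import *
s,r=show(); print(np.degrees(np.arctan2(r[1,2],r[0,2])),s["joint_pos"].round(2));m=robot.camera_model("wrist"); im=robot.capture("wrist"); cv2.imwrite("pics/w18.png",im[:,:,::-1]);np.save("w18.npy",m,allow_pickle=True)
E
```

```text
time_s: 36.43
position: [0.5271, -0.2617, 0.2618]
eef_rot: [1.6, 1.564, 2.117]
force: [0.2, -0.1, 0.4]
width: 0.0659
time_s: 36.93
position: [0.5111, -0.3565, 0.2596]
eef_rot: [1.809, 1.562, 2.324]
force: [-0.3, 1.1, -0.4]
width: 0.0657
t 36.93 pos [ 0.5111 -0.3565  0.2596] w 0.0657 F [-0.3  1.1 -0.4]
[[-0.006 -0.492  0.87 ]
 [ 0.006  0.87   0.492]
 [-1.     0.008 -0.002]]
29.500792207746304 [ 0.24  0.4   0.41  1.57 -0.17  1.22  1.19]
```

View pics/w18.png

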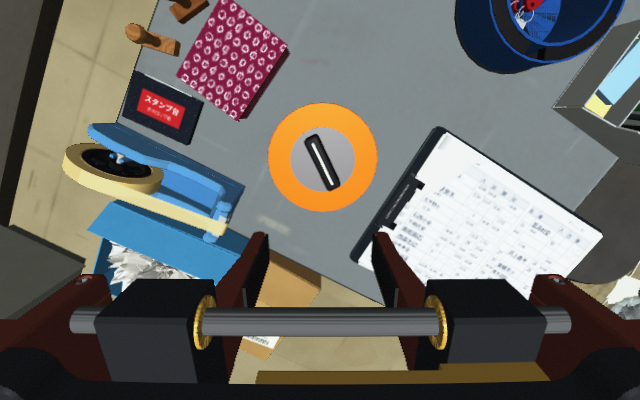

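Run:
```python
from h import *
m=np.load("w18.npy",allow_pickle=True).item(); im=cv2.imread("pics/w18.png")[:,:,::-1].copy(); h=hsv(im);H,S,V=h[...,0],h[...,1],h[...,2]
mk=(H>6)&(H<20)&(S>150)&(V>150)
b=max(blobs(mk,500),key=lambda b:b[0][4]); hull=cv2.convexHull(b[2].astype(np.int32))[:,0]
w=plane(m,hull,.026)[:,:2]; A=np.c_[2*w,np.ones(len(w))]; s=np.linalg.lstsq(A,(w**2).sum(1),rcond=None)[0]; print("lid",s[:2].round(4),np.sqrt(s[2]+s[:2]@s[:2]).round(4))
roi=np.zeros(H.shape,bool); roi[125:200,295:350]=1
for nm,mk,z in (("black",(V<60)&roi,.055),("white",(V>200)&(S<40)&roi,.06)):
    for bb in blobs(mk,40):
        w=plane(m,bb[2],z)[:,:2]; c,sd,v=axis(w); print(nm,bb[0],c.round(4),(sd*3464).round(1),np.degrees(np.arctan2(v[1],v[0]))%180)
cv2.imwrite("pics/w18z.png",cv2.resize(im[95:220,260:385],None,fx=4.6,fy=4.6,interpolation=cv2.INTER_CUBIC)[:,:,::-1])
```

```text
lid [ 0.5044 -0.3387] 0.077
black [305 134  35  56 650] [ 0.5034 -0.337 ] [22.3 77.9] 145.102633072641
white [312 144  21  41 116] [ 0.504  -0.3388] [ 3.3 59.3] 145.32836758638874
```

View pics/w18z.png

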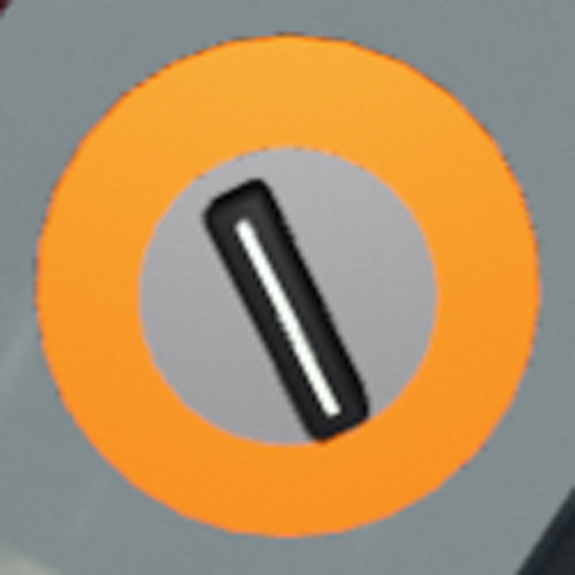

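```bash
python3 -m inch '[[10,4,1,-0.1,0.3],[35,9,2,-0.2,0.2],[65,14,3,-0.3,0.2],[95,17,3,-0.4,0.2],[125,17,3,-0.45,0.2],[148,17,3,-0.45,0.2],[162,17,3,-0.45,0.2],[165,17,3,-0.45,0.2]]'
python3 - <<'E'
from h import *
s,r=show(); print(np.degrees(np.arctan2(r[1,2],r[0,2])));m=robot.camera_model("wrist"); im=robot.capture("wrist"); cv2.imwrite("pics/w19.png",im[:,:,::-1])
h=hsv(im);V=h[...,2];S=h[...,1]
roi=np.zeros(V.shape,bool); q=proj(m,[.504,-.3388,.06])[0].astype(int); print(q); roi[q[1]-60:q[1]+60,q[0]-60:q[0]+60]=1
for bb in blobs((V>200)&(S<40)&roi,40):
    w=plane(m,bb[2],.06)[:,:2]; c,sd,v=axis(w); print(c.round(4),(sd*3464).round(1),np.degrees(np.arctan2(v[1],v[0]))%180)
E
```

```text
time_s: 37.65
position: [0.5047, -0.3339, 0.0918]
eef_rot: [1.319, 1.557, 2.288]
force: [0.7, 0.8, 0.1]
width: 0.0523
t 37.65 pos [ 0.5047 -0.3339  0.0918] w 0.0523 F [0.7 0.8 0.1]
[[-0.009 -0.824  0.566]
 [ 0.01   0.566  0.824]
 [-1.     0.013  0.003]]
55.5270005286174
[313 231]
[ 0.5039 -0.3387] [ 2.9 59.9] 145.19237403928005
```

View pics/w19.png

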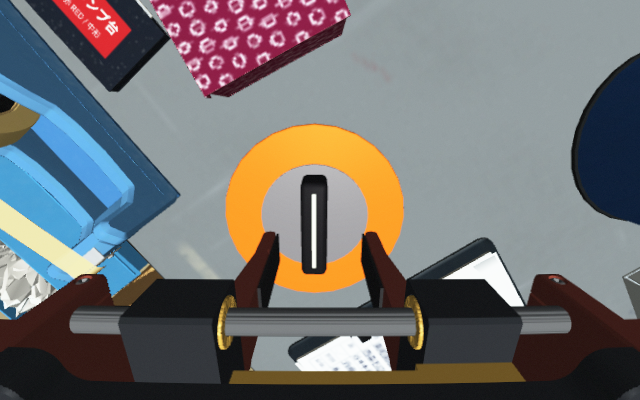

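```bash
python3 -m inch '[[8,-1,-2,0,0.2],[20,-3,-4,0,0.2],[34,-3,-4,0,0.2],[46,-3,-4,0,0.2],[55,-3,-4,0,0.2],[59,-3,-4,0,0.2],[61,-3,-4,0,0.2],[61,-3,-4,0,0.2]]'; python3 -c "
from h import *
s,r=show(); print(np.degrees(np.arctan2(r[1,2],r[0,2])))"
```

```text
time_s: 38.37
position: [0.5048, -0.3391, 0.0316]
eef_rot: [1.315, 1.558, 2.284]
force: [-0.2, 1.0, -0.1]
width: 0.0526
t 38.37 pos [ 0.5048 -0.3391  0.0316] w 0.0526 F [-0.2  1.  -0.1]
[[-0.008 -0.824  0.566]
 [ 0.01   0.566  0.824]
 [-1.     0.012  0.003]]
55.507864464326815
```

```bash
python3 -m inch '[[1,0,0,0,-1],[1,0,0,0,-1],[1,0,0,0,-1],[1,0,0,0,-1],[1,0,0,0,-1],[1,0,0,0,-1],[1,0,0,0,-1],[1,0,0,0,-1]]' 50; python3 -m inch '[[-8,0,0,0,-1],[-20,0,0,0,-1],[-40,0,0,0,-1],[-65,0,0,0,-1],[-90,0,0,0,-1],[-108,0,0,0,-1],[-118,0,0,0,-1],[-120,0,0,0,-1]]'
python3 - <<'E'
from h import *
s,r=show(); print(np.degrees(np.arctan2(r[1,2],r[0,2])));im=robot.capture("scene"); cv2.imwrite("pics/s19.png",im[:,:,::-1])
E
```

```text
time_s: 39.03
position: [0.5048, -0.3392, 0.0309]
eef_rot: [1.309, 1.558, 2.277]
force: [-0.8, 0.4, 3.3]
width: 0.0201
time_s: 39.7
position: [0.5068, -0.341, 0.1536]
eef_rot: [1.141, 1.562, 2.109]
force: [0.3, -0.6, -2.7]
width: 0.0197
t 39.7 pos [ 0.5068 -0.341   0.1536] w 0.0197 F [ 0.3 -0.6 -2.7]
[[-0.005 -0.824  0.566]
 [ 0.008  0.566  0.824]
 [-1.     0.008  0.004]]
55.49890816677313
```

View pics/s19.png

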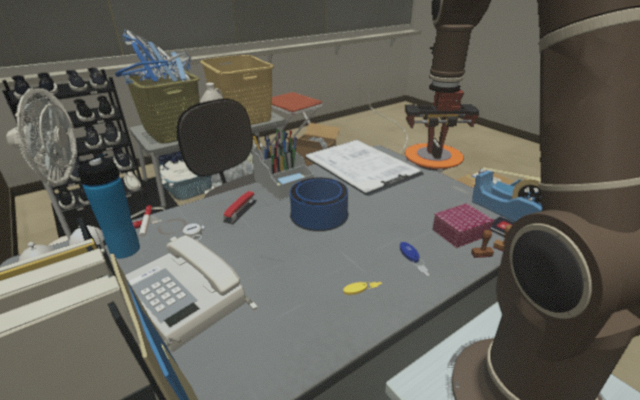

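```bash
python3 -m inch '[[-2,4,16,0.05,-1],[-5,10,44,0.12,-1],[-8,18,80,0.2,-1],[-10,26,116,0.28,-1],[-10,34,150,0.36,-1],[-10,41,180,0.44,-1],[-10,45,200,0.5,-1],[-10,46,206,0.52,-1]]'; python3 -c "
from h import *
s,r=show(); print(np.degrees(np.arctan2(r[1,2],r[0,2])))
d=np.array([.629,-.0395])-s['position'][:2]; print('ty,tz mm',(r[:2,1]@d*1000).round(1),(r[:2,2]@d*1000).round(1))"
```

```text
time_s: 40.42
position: [0.5859, -0.1391, 0.1616]
eef_rot: [1.769, 1.557, 2.22]
force: [-0.3, 0.8, -2.1]
width: 0.0197
t 40.42 pos [ 0.5859 -0.1391  0.1616] w 0.0197 F [-0.3  0.8 -2.1]
[[-0.008 -0.436  0.9  ]
 [ 0.011  0.9    0.436]
 [-1.     0.014 -0.003]]
25.855114909718267
ty,tz mm 70.8 82.2
```

```bash
python3 -m inch '[[0,6,7,0.04,-1],[0,18,21,0.08,-1],[0,35,40,0.12,-1],[0,50,58,0.163,-1],[0,62,72,0.163,-1],[0,69,80,0.163,-1],[0,71,82,0.163,-1],[0,71,82,0.163,-1]]'
python3 - <<'E'
from h import *
s,r=show(); print(np.degrees(np.arctan2(r[1,2],r[0,2])))
d=np.array([.629,-.0395])-s['position'][:2]; print('ty,tz mm',(r[:2,1]@d*1000).round(1),(r[:2,2]@d*1000).round(1))
cv2.imwrite("pics/w20.png",robot.capture("wrist")[:,:,::-1]); im=robot.capture("scene")[:,:,::-1]; cv2.imwrite("pics/s20.png",cv2.resize(im[80:240,240:420],None,fx=4,fy=3.6,interpolation=cv2.INTER_CUBIC))
E
```

```text
time_s: 41.08
position: [0.6282, -0.0391, 0.1614]
eef_rot: [2.041, 1.556, 2.33]
force: [-0.5, 0.2, -2.6]
width: 0.0198
t 41.08 pos [ 0.6282 -0.0391  0.1614] w 0.0198 F [-0.5  0.2 -2.6]
[[-0.01  -0.285  0.958]
 [ 0.011  0.958  0.286]
 [-1.     0.013 -0.007]]
16.591923132461428
ty,tz mm -0.6 0.6
```

View pics/w20.png

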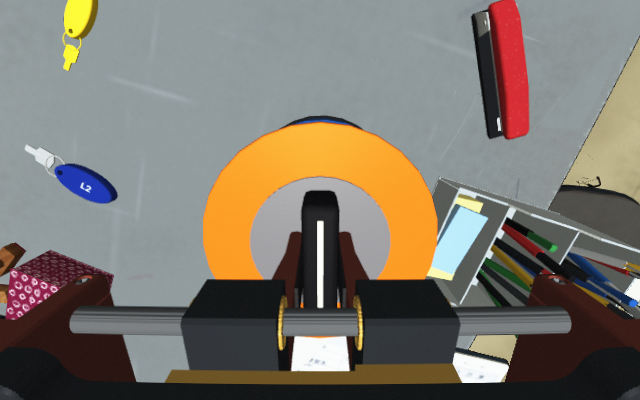

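View pics/s20.png

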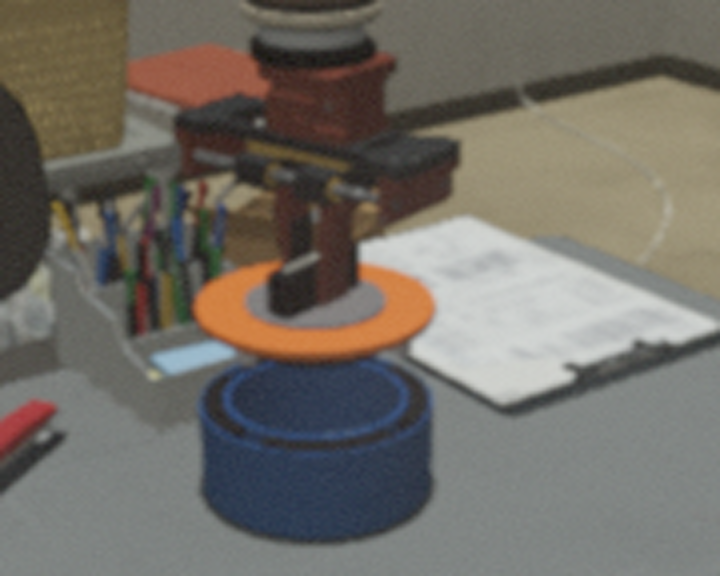

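```bash
python3 -m inch '[[6,-1,0,0,-1],[16,-1,0,0,-1],[28,-1,0,0,-1],[38,-1,0,0,-1],[43,-1,1,0,-1],[46,-1,1,0,-1],[46,-1,1,0,-1]]'
python3 - <<'E'
from h import *
s,r=show(); print(np.degrees(np.arctan2(r[1,2],r[0,2])))
d=np.array([.629,-.0395])-s['position'][:2]; print('ty,tz mm',(r[:2,1]@d*1000).round(1),(r[:2,2]@d*1000).round(1))
E
```

```text
time_s: 41.77
position: [0.6284, -0.0413, 0.1148]
eef_rot: [2.12, 1.556, 2.407]
force: [-0.5, 0.2, -3.0]
width: 0.0199
t 41.77 pos [ 0.6284 -0.0413  0.1148] w 0.0199 F [-0.5  0.2 -3. ]
[[-0.011 -0.283  0.959]
 [ 0.01   0.959  0.283]
 [-1.     0.013 -0.008]]
16.44120844479479
ty,tz mm 1.6 1.1
```

```bash
python3 -m inch '[[2,1,1,0,-1],[4,1,1,0,-1],[6,1,1,0,-1],[8,1,1,0,-1],[9,1,1,0,-1],[9,1,1,0,-1]]'
python3 - <<'E'
from h import *
s,r=show(); d=np.array([.629,-.0395])-s['position'][:2]; print('ty,tz mm',(r[:2,1]@d*1000).round(1),(r[:2,2]@d*1000).round(1))
E
python3 -m inch '[[2,0,0,0,-1],[4,0,0,0,-1],[5,0,0,0,-1],[5,0,0,0,-1]]'
```

```text
time_s: 42.27
position: [0.6288, -0.04, 0.1057]
eef_rot: [2.129, 1.556, 2.416]
force: [1.1, -0.0, -2.1]
width: 0.0195
t 42.27 pos [ 0.6288 -0.04    0.1057] w 0.0195 F [ 1.1 -0.  -2.1]
[[-0.011 -0.283  0.959]
 [ 0.01   0.959  0.283]
 [-1.     0.013 -0.008]]
ty,tz mm 0.4 0.3
time_s: 42.6
position: [0.6286, -0.0399, 0.1003]
eef_rot: [2.153, 1.555, 2.44]
force: [-0.5, 0.2, -2.8]
width: 0.0199
```

```bash
python3 -m inch '[[2,0,0,0,-1],[4,0,0,0,-1],[6,0,0,0,-1],[7,0,0,0,-1],[7,0,0,0,-1]]'; python3 -m inch '[[1,0,0,0,-1],[1,0,0,0,-1]]'
```

```text
time_s: 43.02
position: [0.6285, -0.0399, 0.0935]
eef_rot: [2.147, 1.555, 2.434]
force: [-1.3, 1.1, -1.0]
width: 0.0193
time_s: 43.18
position: [0.6284, -0.0399, 0.0933]
eef_rot: [2.114, 1.555, 2.401]
force: [-4.0, -0.0, 5.6]
width: 0.02
```

```bash
python3 -m inch '[[0,0,0,0,-0.6],[0,0,0,0,-0.3],[0,0,0,0,0],[0,0,0,0,0],[0,0,0,0,0],[0,0,0,0,0]]'; python3 -m inch '[[-4,0,0,0,0],[-14,0,0,0,0],[-30,0,0,0,0],[-55,0,0,0,0],[-85,0,0,0,0],[-115,-5,0,0,0],[-140,-15,0,0,0],[-155,-25,0,0,0]]';python3 -m inch '[[-20,-10,-10,0,0],[-50,-30,-20,0,0],[-80,-60,-30,0,0],[-100,-90,-40,0,0],[-110,-115,-50,0,0],[-110,-120,-50,0,0]]'
python3 - <<'E'
from h import *
s,r=show(); m=robot.camera_model("wrist")
cv2.imwrite("pics/w21.png",robot.capture("wrist")[:,:,::-1]); np.save("w21.npy",m,allow_pickle=True); im=robot.capture("scene")[:,:,::-1]; cv2.imwrite("pics/s21.png",im); cv2.imwrite("pics/s21z.png",cv2.resize(im[160:240,270:370],None,fx=7,fy=7,interpolation=cv2.INTER_CUBIC))
E
```

```text
time_s: 43.68
position: [0.6286, -0.0398, 0.0933]
eef_rot: [2.109, 1.555, 2.395]
force: [0.6, 0.6, 0.2]
width: 0.0434
time_s: 44.35
position: [0.6385, -0.0657, 0.2525]
eef_rot: [1.837, 1.558, 2.124]
force: [0.2, -0.5, -0.1]
width: 0.0441
time_s: 44.85
position: [0.624, -0.2033, 0.3659]
eef_rot: [1.518, 1.565, 1.798]
force: [-0.8, -0.5, 0.1]
width: 0.044
t 44.85 pos [ 0.624  -0.2033  0.3659] w 0.044 F [-0.8 -0.5  0.1]
[[-0.001 -0.276  0.961]
 [ 0.006  0.961  0.276]
 [-1.     0.006  0.   ]]
```

View pics/w21.png

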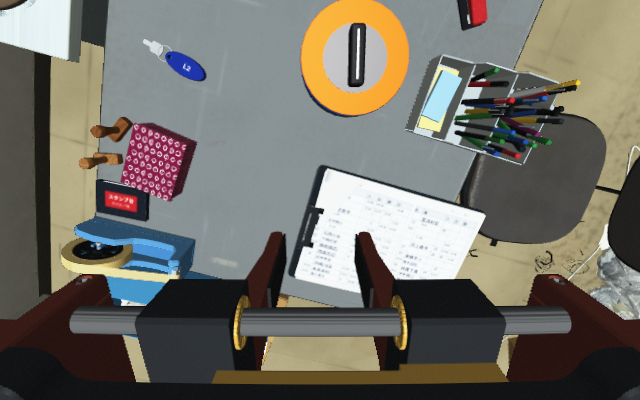

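View pics/s21.png

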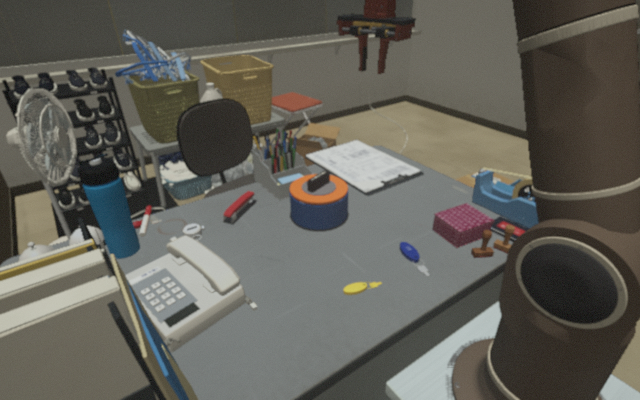

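View pics/s21z.png

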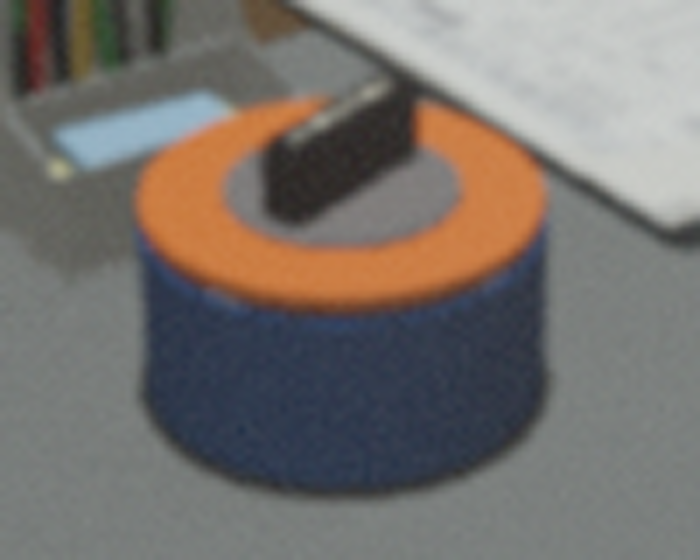

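```bash
python3 -m inch '[[0,20,2,0,0],[0,55,6,0,0],[0,93,10,0,0],[0,131,14,0,0],[0,169,18,0,0],[0,207,22,0,0],[0,240,26,0,0],[0,260,28,0,0]]'; python3 -m inch '[[0,25,2,0,0],[0,60,6,0,0],[0,95,10,0,0],[0,125,14,0,0],[0,148,17,0,0],[0,160,17,0,0],[0,165,17,0,0]]'
python3 - <<'E'
from h import *
s,r=show(); m=robot.camera_model("wrist")
im=robot.capture("wrist"); cv2.imwrite("pics/w22.png",im[:,:,::-1]); np.save("w22.npy",m,allow_pickle=True)
E
```

```text
time_s: 45.62
position: [0.5771, 0.0662, 0.3646]
eef_rot: [1.807, 1.557, 2.098]
force: [0.5, -0.1, 0.6]
width: 0.0443
time_s: 46.2
position: [0.5441, 0.2327, 0.366]
eef_rot: [1.897, 1.556, 2.193]
force: [0.3, -0.7, -0.3]
width: 0.044
t 46.2 pos [0.5441 0.2327 0.366 ] w 0.044 F [ 0.3 -0.7 -0.3]
[[-0.009 -0.292  0.956]
 [ 0.012  0.956  0.292]
 [-1.     0.014 -0.005]]
```

View pics/w22.png

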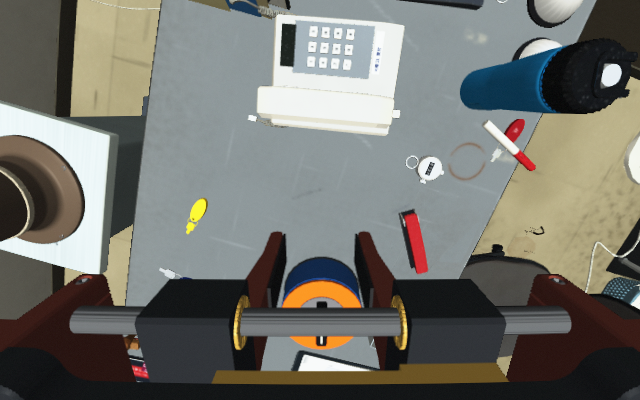

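Run:
```python
from h import *
im=cv2.imread("pics/w22.png"); cv2.imwrite("pics/w22z.png",cv2.resize(im[5:145,240:415],None,fx=4.5,fy=4.2,interpolation=cv2.INTER_CUBIC))
```

```text
(no output)
```

View pics/w22z.png

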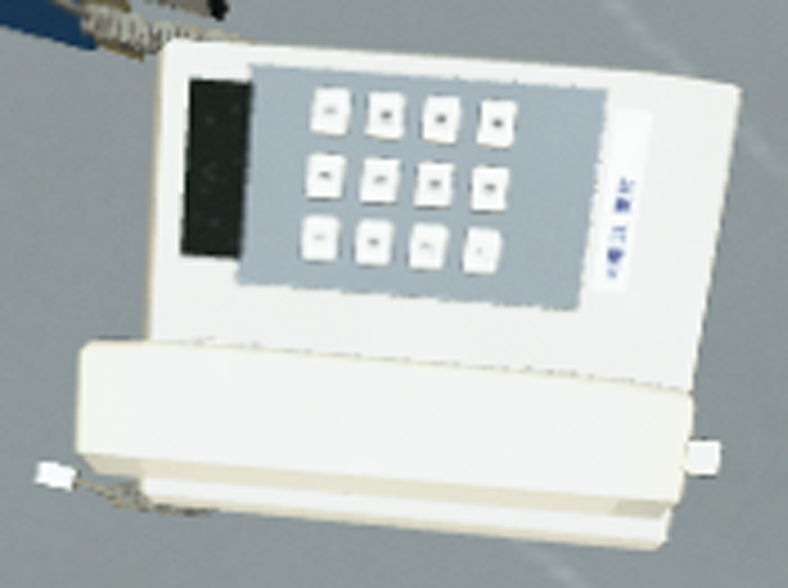

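Run:
```python
from h import *
m=np.load("w22.npy",allow_pickle=True).item(); sc=np.array([4.5,4.2]); o=np.array([240,5])
for z in (.08,.09,.10):
    w=plane(m,np.array([[80,400],[692,445]])/sc+o,z)[:,:2]; d=w[1]-w[0]
    print(z,w.round(4).tolist(),w.mean(0).round(4),np.linalg.norm(d).round(4),np.degrees(np.arctan2(d[1],d[0])).round(2))
w=plane(m,np.array([[165,42],[738,85],[663,548],[143,500]])/sc+o,.058)[:,:2]; print("phone",w.round(4).tolist(),w.mean(0).round(4),[np.linalg.norm(w[i]-w[(i+1)%4]).round(4) for i in range(4)])
c=np.array([.523,.3235]); print(proj(m,[[.523,.3235,.064]]), ((proj(m,[[.523,.3235,.064]])-o)*sc))
```

```text
0.08 [[0.4229, 0.3026], [0.6254, 0.3485]] [0.5242 0.3256] 0.2076 12.77
0.09 [[0.4251, 0.3028], [0.6231, 0.3477]] [0.5241 0.3253] 0.203 12.77
0.1 [[0.4273, 0.303], [0.6207, 0.3469]] [0.524  0.3249] 0.1984 12.77
phone [[0.4164, 0.427], [0.601, 0.4696], [0.6344, 0.3111], [0.4486, 0.273]] [0.5251 0.3702] [np.float64(0.1894), np.float64(0.162), np.float64(0.1897), np.float64(0.1573)]
[[324.80076416 106.83201233]] [[381.60343872 427.69445177]]
```

```bash
python3 -c "
from bench import robot
print(robot.hand_in()); print(robot.state()['time_s'])"
```

```text
the job is handed in; nothing more can be done
None
the job is handed in; nothing more can be done
```

I hung up the handset, put three key tags in the drum and closed the lid, but I left one red tag on the desk. I handed the job in after about 46 s of the 210 s allowed.

- **Handset:** It lies on the two rests of the telephone. My last check puts its centre about 2 mm from the middle of the rests and its direction within about 1° of them. The wrist force reached about 43 N for a moment while I was setting it down.
- **Tags:** The two red ones and the smaller blue one went into the drum. I saw all three inside before closing it. I did not touch the yellow tag or the larger blue one.
- **Lid:** I lined it up with the gaps I could see in the ledge, at about 16.5°, so it dropped straight through without needing a turn. It met the rim at the fully home height (62 mm), and the picture shows it level.
- **Left undone:** A red tag about 89 mm long, the same size as the others, lies under a marker pen at the far left. It is about 0.95 m from the base, beyond the stated reach, and close to the bottle. I judged it to be scenery, but I did not test that by touching it. If it counts as one of the job's tags, that part is not done. What looks like a key end also shows by one of the white domes; I left that too.
- **Side effect:** My reach test towards that tag stayed high and left the tool tilted about 4°. I corrected this before picking up the tags.

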